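# Load and close the jar steriliser

### The arm

A 6-joint arm with a two-finger parallel gripper is mounted at the origin on a cart in front of the work surface, level with it; the furniture and walls round the work are solid. World frame = base frame: x ahead of the robot, y to its left, z up, the work surface at z = 0. Lengths are in m, angles in rad, forces in N, time in s.
With the tool pointing down it reaches from about 0.425 to 0.95 m from the base axis. Payload 3.5 kg.
Tool frame: the origin (TCP) lies at the very end of the fingers, on their centre line; the grasp point (between the pads) lies 19 mm behind it; z points along the fingers, y is the line along which they close (so a half turn about z gives the same grasp; the last joint's range is limited). The gripper opens to 85 mm and grips with 20 to 120 N. Pads are 22 mm wide; open, the fingers measure 114 mm over their backs; the gripper's body (76 mm by 85 mm) begins 54 mm behind the grasp point. The pads swing forward as they close: fully open they stand 13 mm farther back than shut.
Start: joints at [-1.317, 0.286, 1.577, -0, 1.279, -0.15], TCP at [0.265, -0.621, 0.231] pointing down, gripper open.
Joint ranges: [-2.77, 2.77], [-0.9, 2.22], [0.21, 2.48], [-1.53, 4.67], [0.24, 2.81], [-2.84, 2.84]. Speed limits (rad/s): [2.79, 2.79, 3.14, 3.14, 3.14, 3.14].

### API

Orientations are given as a unit quaternion [x, y, z, w].
In Python, from plant import ctrl gives the robot as it stands.
- The arm moves only by the shell command python3 inch.py 'ROWS' [FORCE]. ROWS is a JSON list of rows, 1 to 10 of them, each written [[dx, dy, dz], [rx, ry, rz], opening]: dx, dy, dz in units of 50 mm, then a rotation vector rx, ry, rz in units of 0.1 rad, then the opening from 0.0 (shut) to 1.0 (fully open); each row is the pose to reach, as a shift and turn from the pose commanded when the command began, along the tool's axes at that moment; what a row does not reach only later rows make up. A row lasts 1/8 s, in which the tool goes at most 0.0625 m and 0.188 rad, less where a joint would pass 70% of its speed; a pose out of reach is approached as far as the arm can. The fingers move at their own pace and stop on an object; FORCE is the grip in N (left out, the last holds). Time passes only in rows, so rows that do not move let the fingers close. It prints the time, the measured TCP pose, the force, the opening and the grip force at its end. Input that does not fit is refused with a message, and nothing moves.
- ctrl.get_state(): the state, without advancing time (a new reading comes with each control period).
- ctrl.read_camera(name): name is "side" or "top"; returns a dict with "pixels" (420x560x3 uint8, red, green, blue), "camera_matrix" (3x3 intrinsics, pixels), "dist_coeffs" ([k1, k2, p1, p2, k3] as OpenCV has them; the pictures are not rectified), "xyz" and "orientation" of the camera in the world. Camera axes: x right, y down, z forward; pixel columns grow to the right and rows downward; lengths in m; the calibration is good to about 2 mm. A picture is of the moment at which its call begins. There is no depth.
- ctrl.sign_off(): hands the job in; it is judged then, once.
The state is a dict: "time": time; "qpos": joint angles; "dq": joint speeds; "joint_efforts": joint torques, N m; "eef_pos": TCP position; "tcp_rot": TCP orientation; "contact_force": force on the tool from outside, world axes, zero at the start; "wrist_torque": the same for the moment, N m; "opening": opening from 0.0 (shut) to 1.0 (fully open); "finger_force": force on a finger pad.
Only numpy, scipy, OpenCV 4.12 (cv2) and the standard library are available. Lean on these libraries where they do the work, as an engineer would, in place of code of your own. Each camera call takes 0.05 s, during which the arm holds its last target. There are 200 camera calls.

### The job

Put every jam jar that stands on the cork mat into the jar steriliser and close it: swing the lid arm right out to its stop, stand all the jars upright on the floor of the pot, and swing the arm all the way back until the lid is over the pot. Then turn the handwheel clockwise a full turn until the lid is screwed right down, and only then turn the lock ring clockwise by its lever to the double locked mark. Leave the buns, muffins and pastry where they are.

Things in the scene. Friction and masses are not known exactly. Their poses are not given: they have to be found in the camera images.
- jar_1: closed glass jam jar, 60 mm across, 70 mm tall, about 0.2 kg; origin at the centre of its underside, z up along its axis. Two to four of the four jars are there, standing on the mat, about 94 mm apart; an absent jar reads None. Grasp it round the glass from above. Smooth: friction about 0.3.
- jar_2: closed glass jam jar, 60 mm across, 70 mm tall, about 0.2 kg; origin at the centre of its underside, z up along its axis. Two to four of the four jars are there, standing on the mat, about 94 mm apart; an absent jar reads None. Grasp it round the glass from above. Smooth: friction about 0.3.
- jar_3: closed glass jam jar, 60 mm across, 70 mm tall, about 0.2 kg; origin at the centre of its underside, z up along its axis. Two to four of the four jars are there, standing on the mat, about 94 mm apart; an absent jar reads None. Grasp it round the glass from above. Smooth: friction about 0.3.
- jar_4: closed glass jam jar, 60 mm across, 70 mm tall, about 0.2 kg; origin at the centre of its underside, z up along its axis. Two to four of the four jars are there, standing on the mat, about 94 mm apart; an absent jar reads None. Grasp it round the glass from above. Smooth: friction about 0.3.
- mat: fixed flat cork mat 210 x 200 mm, 3 mm thick; origin at the centre of its underside, on the sideboard
- tea_chest: fixed wooden tea chest behind the mat, 194 mm deep (x) x 254 mm wide (y), 112 mm high with its lid standing open at the back; origin under its centre, its front 79 mm nearer the robot, a drawer knob 18 mm farther out at 36 mm height; a bystander
- steriliser: fixed round jar steriliser: black base, steel pot 252 mm across, rim 122 mm above the sideboard; origin under the pot's centre. Beside the pot, 147 mm from its axis, a post (to 196 mm high) carries the swinging lid arm. Under the arm hangs the lid, a steel disc 256 mm across; unscrewed, its underside is 133 mm above the sideboard, clear of standing jars
- pot_floor (a point): centre of the floor inside the pot, on the pot's vertical axis, 34 mm above the sideboard. The pot is 240 mm wide inside, its rim 88 mm above this point. Four jars fit standing in a square, each 58 mm from the axis, when the fingers close along the pot's radius
- post_axis (a point): point on the vertical axis of the post about which the lid arm swings, 180 mm above the sideboard
- lid_arm (a joint): swing of the lid arm in rad: 0 = closed stop, lid centred over the pot; grows counter-clockwise seen from above, past the robot's side, to the open stop at 2.0. It starts between 0 and 0.4. Stiff: about 6 N at its knob moves it and it stays where it is left
- lid_grip (a point): where to grip the upright black knob at the free end of the lid arm (22 mm thick, from 189 to 232 mm above the sideboard; this point at 216 mm), 237 mm from post_axis. The knob turns freely on its pin, so the gripper need not turn as it follows the arc; grip it from above, fingers closing across the arm
- wheel_axis (a point): point on the common vertical axis of handwheel, lock ring and lid, on the arm, 147 mm from post_axis and 180 mm above the sideboard; over the pot's axis when the arm is closed
- wheel (a joint): angle of the handwheel in rad, grows clockwise seen from above; it starts at 0 to 0.15 and stops at 6.7, when the lid sits on the pot's rim. The screw lowers wheel and lid by 2.5 mm a radian (17 mm in all). About 2 N at its knob turns it; it stays where it is left
- wheel_grip (a point): where to grip the upright black knob on the handwheel's rim: 22 mm thick, 47 mm long, this point 18 mm below its top and 272 mm above the sideboard (17 mm lower when screwed down), 48 mm from wheel_axis. It turns freely on its pin, so the gripper can lead it round without turning. The rim is 109 mm across, its top 30 mm below this point
- lock_ring (a joint): angle of the aluminium lock ring under the handwheel in rad, grows clockwise seen from above: 0 = single open mark (it starts at 0 to 0.2), 1.05 = double locked mark, stop at 1.15. About 2.5 N at the lever's pin turns it; it stays where it is left
- ring_grip (a point): where to grip the upright round pin at the end of the lock ring's lever (14 mm thick, from 200 to 232 mm above the sideboard; this point at 216 mm), 88 mm from wheel_axis; the pin can turn between the pads
- bun_a: brioche bun, a bystander, not to be moved; about 66 mm wide, 50 mm tall; origin at the centre of its underside
- bun_b: brioche bun, a bystander, not to be moved; about 66 mm wide, 50 mm tall; origin at the centre of its underside
- bun_c: brioche bun, a bystander, not to be moved; about 66 mm wide, 50 mm tall; origin at the centre of its underside
- muffin_a: chocolate muffin, a bystander, not to be moved; about 80 mm wide, 57 mm tall; origin at the centre of its underside
- muffin_b: chocolate muffin, a bystander, not to be moved; about 80 mm wide, 57 mm tall; origin at the centre of its underside
- pastry_a: long plaited pastry, a bystander, not to be moved; 92 x 162 x 58 mm; origin at the centre of its underside

How it is judged:
On the way, in this order (a step that is already met when the one before it is completed fails the run):
1. the lid arm is swung out to its stop (value of joint lid_arm above 1.85 rad), for 0.2 s.
2. all jars stand upright on the floor of the pot, let go (horizontal distance between each of jar_1, jar_2, jar_3, jar_4 and pot_floor below 0.095 m and z of jar_1 in the frame of pot_floor between -0.01 and 0.012 m and angle between each of jar_1, jar_2, jar_3, jar_4's own z axis and vertical below 0.15 rad and z of jar_2 in the frame of pot_floor between -0.01 and 0.012 m and z of jar_3 in the frame of pot_floor between -0.01 and 0.012 m and z of jar_4 in the frame of pot_floor between -0.01 and 0.012 m and contact force between the fingers and jar_1 below 0.3 N and contact force between the fingers and jar_2 below 0.3 N and contact force between the fingers and jar_3 below 0.3 N and contact force between the fingers and jar_4 below 0.3 N), for 0.3 s.
3. the lid arm is swung back over the pot (value of joint lid_arm below 0.07 rad), for 0.2 s.
4. the handwheel has made its full turn and the lid is screwed down (value of joint wheel above 6.45 rad), for 0.2 s.
5. the lock ring's lever is at the locked mark (value of joint lock_ring above 0.92 rad), for 0.2 s.
At the end, for the whole second after the job is handed in: Every jar upright (within 0.15 rad) on the pot floor, its axis within 95 mm of the pot's axis; lid_arm below 0.07 rad, wheel beyond 6.45 rad (stop 6.7), lock_ring beyond 0.92 rad (mark 1.05, stop 1.15); all released and at rest (horizontal distance between each of jar_1, jar_2, jar_3, jar_4 and pot_floor below 0.095 m and z of jar_1 in the frame of pot_floor between -0.01 and 0.012 m and angle between each of jar_1, jar_2, jar_3, jar_4's own z axis and vertical below 0.15 rad and z of jar_2 in the frame of pot_floor between -0.01 and 0.012 m and z of jar_3 in the frame of pot_floor between -0.01 and 0.012 m and z of jar_4 in the frame of pot_floor between -0.01 and 0.012 m and value of joint lid_arm below 0.07 rad and value of joint wheel above 6.45 rad and value of joint lock_ring above 0.92 rad and linear speed of each of jar_1, jar_2, jar_3, jar_4 below 0.02 m/s); the robot touches nothing.
It fails at once if a bun, muffin or pastry is pushed more than 4 cm (distance of any of bun_a, bun_b, bun_c, muffin_a, muffin_b, pastry_a from where it was at the start of the episode above 0.04 m).
Of jar_1, jar_2, jar_3, jar_4 only 2 to 4 are there at a start; the rules pass over those that are not, and their reading is None.
At some moment in a run one of jar_1, jar_2, jar_3, jar_4 may be knocked a few centimetres aside while the robot is not near it.
Once in a run the grip may slacken for a moment while it holds something.
It also fails if it takes over 210 s, if anything falls off the work surface, if the arm or the gripper's body presses on something with over 40 N, if the wrist force passes 120 N, or if a joint passes its speed limit or range.

## Working session

There is one attempt and no reset: what is moved stays moved. The work goes in short steps, Python scripts to look and compute and a shell command to move; the robot and the scene stay as the last step left them, time stands still between calls to the robot, and variables do not carry over. Pictures are saved under pics/ and viewed, at most 14 in all, crops included, and the job is handed in when it is done.

```bash
ls; mkdir -p pics; python3 - <<'E'
from plant import ctrl
import cv2
for n in("top","side"):
    c=ctrl.read_camera(n); cv2.imwrite(f"pics/{n}0.png",c["pixels"][:,:,::-1]); print(n,c["camera_matrix"],c["dist_coeffs"],c["xyz"],c["orientation"])
s=ctrl.get_state(); print(s)
E
```

```text
inch.py
pics
plant.py
top [[447.54820049   0.         281.42634577]
 [  0.         447.54820049 211.78267177]
 [  0.           0.           1.        ]] [-0.06574266  0.          0.          0.          0.        ] [ 0.15339405 -0.04290448  1.42597133] [ 0.71994771 -0.67693032  0.10352107 -0.1128008 ]
side [[418.37741128   0.         280.57801062]
 [  0.         418.37741128 212.232604  ]
 [  0.           0.           1.        ]] [-0.0502721  0.         0.         0.         0.       ] [-0.55997587 -0.20145136  1.19745388] [ 0.70325527 -0.58487374  0.2608548  -0.30872237]
{'time': 0.1, 'qpos': array([-1.31701745e+00,  2.87089732e-01,  1.57807569e+00, -1.61050021e-06,
        1.27864959e+00, -1.50007705e-01]), 'dq': array([ 0.00127009, -0.00200061, -0.00302273,  0.00116892,  0.00017077,
        0.00131402]), 'joint_efforts': array([ 1.27496223e-03, -4.07294226e+01, -2.93697685e+01, -7.72364751e-05,
        3.39983788e-03,  8.87222882e-07]), 'eef_pos': array([ 0.26507309, -0.62009526,  0.23005268]), 'tcp_rot': array([ 9.79688032e-01,  2.00524627e-01, -5.83979437e-05, -1.10963986e-03]), 'contact_force': array([-0.24477686,  0.48963379, -0.01284066]), 'wrist_torque': array([ 0.00536338,  0.03942044, -0.04252291]), 'finger_force': 0.0, 'opening': 1.00320804012484}
```

View pics/top0.png

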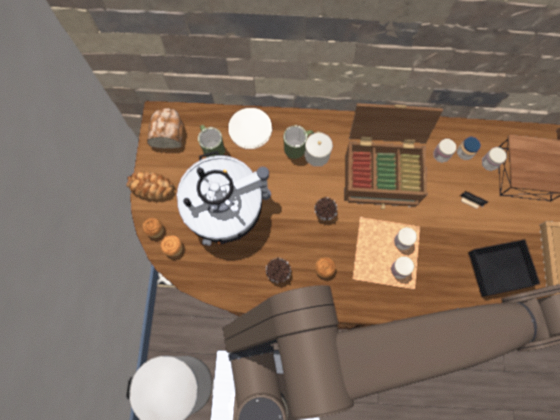

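View pics/side0.png

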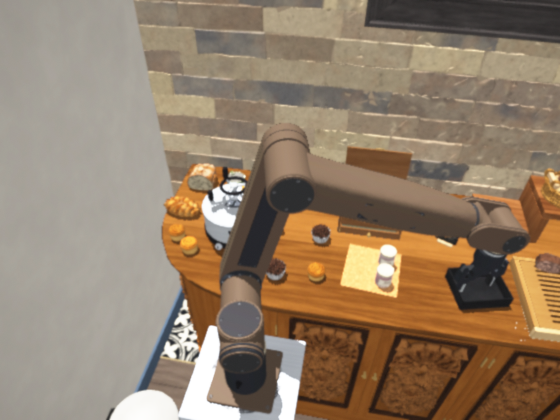

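The top view shows two jars on the mat, lids at about (406,238) and (403,267). The steriliser is at (220,198), with its post toward (263,177) and the arm knob toward (187,203). Next I'll enlarge the crops.

```bash
cat > h.py <<'E'
import numpy as np, cv2
from scipy.spatial.transform import Rotation as R
from plant import ctrl
def cam(n,save=None):
    c=ctrl.read_camera(n)
    if save: cv2.imwrite(save,c["pixels"][:,:,::-1])
    return c
def ray(c,uv):
    p=cv2.undistortPoints(np.array([[uv]],float),np.array(c["camera_matrix"]),np.array(c["dist_coeffs"]))[0,0]
    return np.array(c["xyz"]),R.from_quat(c["orientation"]).apply([p[0],p[1],1])
def onplane(c,uv,z):
    o,d=ray(c,uv); return o+d*(z-o[2])/d[2]
def proj(c,P):
    r=R.from_quat(c["orientation"]).inv(); rv=r.as_rotvec(); t=r.apply(-np.array(c["xyz"]))
    return cv2.projectPoints(np.atleast_2d(np.array(P,float)),rv,t,np.array(c["camera_matrix"]),np.array(c["dist_coeffs"]))[0][:,0]
def totool(target,yaw=None):
    """shift in tool axes from measured pose to world target; yaw = turn about tool z so that finger line (tool y) has world heading yaw"""
    s=ctrl.get_state(); r=R.from_quat(s["tcp_rot"]); d=r.inv().apply(np.array(target)-s["eef_pos"])
    ty=r.apply([0,1,0]); h=np.arctan2(ty[1],ty[0]); out=[d.round(4)]
    if yaw is not None:
        a=-(yaw-h); a=(a+np.pi/2)%np.pi-np.pi/2; out.append(("rz",round(a,3),"or",round(a-np.sign(a)*np.pi,3)))
    print("eef",s["eef_pos"].round(4),"heading",round(h,3),"q6",s["qpos"][5].round(3),"t",round(s["time"],2),"shift",*out)
E
python3 - <<'E'
from h import *
c=cam("top"); im=c["pixels"][:,:,::-1]
a=cv2.resize(im[145:255,165:280],None,fx=5,fy=5,interpolation=cv2.INTER_CUBIC); cv2.imwrite("pics/c1.png",a)
c=cam("side"); im=c["pixels"][:,:,::-1]
a=cv2.resize(im[155:260,160:290],None,fx=5.5,fy=5.5,interpolation=cv2.INTER_CUBIC); cv2.imwrite("pics/c2.png",a)
E
```

```text
(no output)
```

View pics/c1.png

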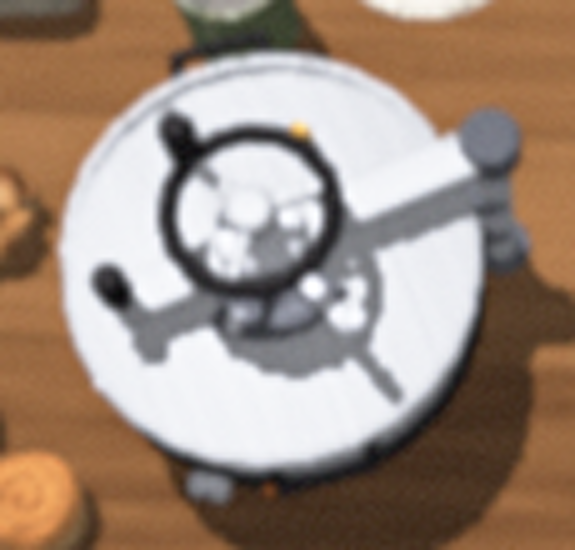

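View pics/c2.png

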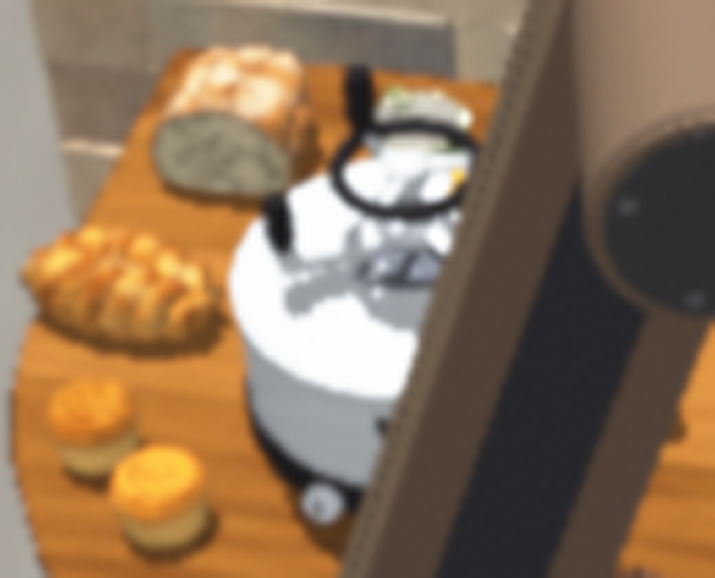

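The crop shows the lid arm running from the post's top (grey disc, crop (490,137) → px (263,172)) to the arm knob's top (crop (108,278) → px (186.6,200.6)). The handwheel centre is at crop (252,212) → px (215.4,187.4), and its knob's top is at crop (175,128). The side crop shows both knobs standing up, arm knob at crop (278,222).

```bash
python3 - <<'E'
from h import *
c=cam("top"); g=c["pixels"].astype(int)
f=lambda x,y,z:onplane(c,(165+x/5-.4,145+y/5-.4),z)
P=f(490,137,.196);K=f(110,282,.227);W=f(252,212,.24);N=f(176,132,.283)
for n,v in zip("PKWN",(P,K,W,N)):print(n,v.round(4),np.hypot(*v[:2]).round(3))
d=lambda a,b:np.hypot(*(a-b)[:2]).round(4)
print("PK .237",d(P,K),"PW .147",d(P,W),"WN .048",d(W,N),"ang",np.degrees(np.arctan2(*(K-P)[1::-1])),np.degrees(np.arctan2(*(W-P)[1::-1])))
s=cam("side"); print(proj(s,K),proj(s,N), "view of knob side crop (278,222)->",160+278/5.5,155+222/5.5)
# jars: white lids on mat, z=.073
hsv=cv2.cvtColor(c["pixels"],cv2.COLOR_RGB2HSV)
m=((hsv[...,1]<60)&(hsv[...,2]>170)).astype(np.uint8); m[:215]=0;m[290:]=0;m[:,:350]=0;m[:,425:]=0
n,l,st,ce=cv2.connectedComponentsWithStats(m)
for i in range(1,n):
    if st[i,4]>30: print(st[i],ce[i],onplane(c,ce[i],.073).round(4))
print("mat corners",[onplane(c,u,.003).round(3)[:2] for u in((360,218),(420,225),(415,288),(353,281))])
for nm,u,z in(("bunR",(326,267),.03),("mufB",(279,271),.04),("mufA",(326,210),.04),("bun1",(152,228),.03),("bun2",(172,246),.03),("pastry",(151,186),.03),("cup",(319,149),.08),("chest front",(383,204),.05)): print(nm,onplane(c,u,z).round(3)[:2])
cv2.imwrite("pics/mat.png",cv2.resize(c["pixels"][200:300,340:440,::-1],None,fx=5,fy=5,interpolation=cv2.INTER_CUBIC))
E
```

```text
P [0.6631 0.0493 0.196 ] 0.665
K [0.5487 0.2562 0.227 ] 0.606
W [0.591  0.1774 0.24  ] 0.617
N [0.6198 0.2168 0.283 ] 0.657
PK .237 0.2364 PW .147 0.147 WN .048 0.0487 ang 118.9485437579452 119.3712150580279
[[210.05980909 192.09446236]] [[224.65366887 169.39194255]] view of knob side crop (278,222)-> 210.54545454545456 195.36363636363637
[397 228  20  18 261] [406.77011494 235.97701149] [ 0.5264 -0.408   0.073 ]
[394 257  20  18 282] [403.81205674 265.43971631] [ 0.4322 -0.397   0.073 ]
mat corners [array([ 0.598, -0.272]), array([ 0.586, -0.472]), array([ 0.376, -0.45 ]), array([ 0.387, -0.252])]
bunR [ 0.422 -0.162]
mufB [ 0.398 -0.015]
mufA [ 0.607 -0.155]
bun1 [0.514 0.407]
bun2 [0.459 0.333]
pastry [0.659 0.432]
cup [ 0.805 -0.122]
chest front [ 0.636 -0.339]
```

View pics/mat.png

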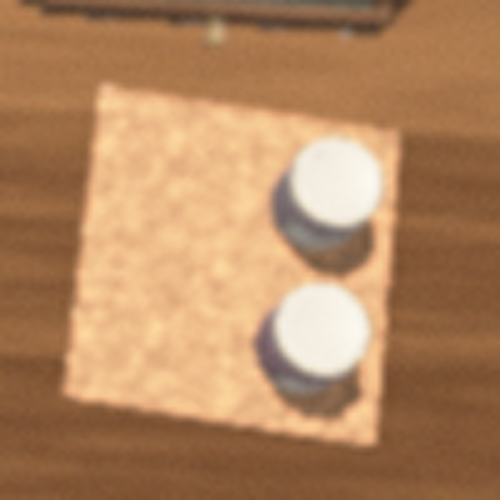

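Two jars are on the mat and nothing else is, and the distances check out: PK 0.236, PW 0.147 and WN 0.049. Next is the approach to the arm knob.

```bash
python3 - <<'E'
from h import *
totool((.549,.256,.33),np.radians(29))
E
```

```text
eef [ 0.2652 -0.6205  0.2309] heading -1.167 q6 -0.15 t 0.3 shift [ 0.6054 -0.6946 -0.0985] ('rz', np.float64(1.468), 'or', np.float64(-1.673))
```

Units first: shifts go in units of 50 mm and turns go in units of 0.1 rad. So -0.06 m is -1.2, -0.4 m is -8, -1 rad is -10.

```bash
python3 inch.py '[[[0.4, -0.4, -1], [0, 0, -1], 0.6], [[1, -1.2, -1.7], [0, 0, -2], 0.6], [[1.8, -2, -2], [0, 0, -3], 0.6], [[2.6, -2.8, -2], [0, 0, -4], 0.6], [[3.4, -3.8, -2], [0, 0, -5], 0.6], [[4.2, -4.6, -2], [0, 0, -6], 0.6], [[5, -5.6, -2], [0, 0, -7], 0.6], [[5.8, -6.4, -2], [0, 0, -8], 0.6], [[6.4, -7.2, -2], [0, 0, -9], 0.6], [[7, -8, -2], [0, 0, -10], 0.6]]'; python3 - <<'E'
from h import *
totool((.549,.256,.33),np.radians(29))
E
```

```text
time: 1.55
eef_pos: [0.43, -0.1136, 0.3315]
tcp_rot: [0.763, 0.647, 0.0, 0.0]
contact_force: [1.1, -0.8, 0.3]
opening: 0.604
finger_force: 0.0
eef [ 0.43   -0.1136  0.3315] heading -0.164 q6 -0.323 t 1.55 shift [0.384  0.0572 0.0015] ('rz', np.float64(-0.67), 'or', np.float64(2.472))
```

```bash
python3 inch.py '[[[1, 0.16, 0], [0, 0, -1], 0.6], [[2, 0.32, 0], [0, 0, -2], 0.6], [[3, 0.48, 0], [0, 0, -3], 0.6], [[4, 0.64, 0], [0, 0, -4], 0.6], [[5, 0.8, 0], [0, 0, -5], 0.6], [[6, 0.92, 0], [0, 0, -6], 0.6], [[7, 1.04, 0], [0, 0, -6.7], 0.6], [[7.68, 1.14, 0], [0, 0, -6.7], 0.6], [[7.68, 1.14, 0], [0, 0, -6.7], 0.6]]'; python3 - <<'E'
from h import *
totool((.549,.256,.2),np.radians(29))
c=cam("side"); cv2.imwrite("pics/s1.png",cv2.resize(c["pixels"][100:250,150:330,::-1],None,fx=4,fy=4,interpolation=cv2.INTER_CUBIC))
E
```

```text
time: 2.68
eef_pos: [0.5499, 0.2557, 0.3307]
tcp_rot: [0.508, 0.862, -0.0, -0.0]
contact_force: [0.6, -0.4, -0.2]
opening: 0.598
finger_force: 0.0
eef [0.5499 0.2557 0.3307] heading 0.506 q6 -0.238 t 2.67 shift [ 0.0006 -0.0005  0.1307] ('rz', np.float64(-0.0), 'or', np.float64(3.142))
```

View pics/s1.png

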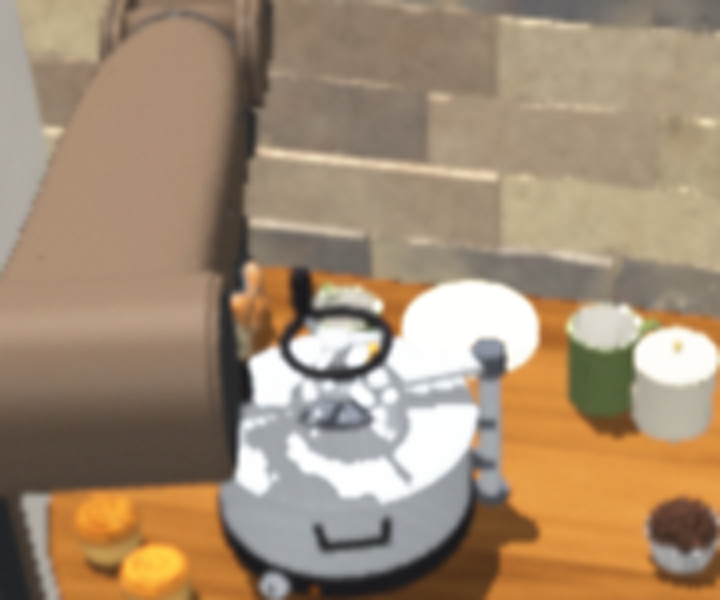

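The robot's own forearm hides the knob in this side view, though the handwheel (crop (335,345)) and post (488,360) are clear. The earlier fix agreed in both views, so I'll descend and close with a moderate grip.

```bash
python3 inch.py '[[[0, 0, 0.8], [0, 0, 0], 0.6], [[0, 0, 1.6], [0, 0, 0], 0.6], [[0, 0, 2.2], [0, 0, 0], 0.6], [[0, 0, 2.6], [0, 0, 0], 0.6], [[0, 0, 2.6], [0, 0, 0], 0.6], [[0, 0, 2.6], [0, 0, 0], 0], [[0, 0, 2.6], [0, 0, 0], 0], [[0, 0, 2.6], [0, 0, 0], 0], [[0, 0, 2.6], [0, 0, 0], 0]]' 40; python3 - <<'E'
from h import *
s=ctrl.get_state(); print(s["opening"]*.085)
P=np.array([.6631,.0493])
e=s["eef_pos"]; print(np.hypot(*(e[:2]-P)), np.degrees(np.arctan2(e[1]-P[1],e[0]-P[0])))
# arc waypoints in tool frame, every .125 rad
r=R.from_quat(s["tcp_rot"]); a0=np.arctan2(e[1]-P[1],e[0]-P[0])
for k in range(1,22):
    a=a0+.1*k; w=np.r_[P+.237*np.array([np.cos(a),np.sin(a)]),e[2]]; print(k,r.inv().apply(w-e).round(3)[:2],w[:2].round(3),np.hypot(*w[:2]).round(3))
E
```

```text
time: 3.85
eef_pos: [0.5521, 0.2545, 0.204]
tcp_rot: [0.509, 0.861, 0.003, 0.002]
contact_force: [5.0, 1.9, 5.0]
opening: 0.238
finger_force: 39.4
0.020260562031280488
0.23332286468279362 118.41695691601073
1 [ 0.003 -0.024] [0.53  0.245] 0.584
2 [-0.001 -0.047] [0.511 0.231] 0.561
3 [-0.006 -0.07 ] [0.494 0.215] 0.539
4 [-0.014 -0.092] [0.478 0.197] 0.517
5 [-0.025 -0.114] [0.464 0.178] 0.497
6 [-0.037 -0.134] [0.452 0.158] 0.479
7 [-0.051 -0.153] [0.443 0.136] 0.463
8 [-0.067 -0.17 ] [0.435 0.114] 0.45
9 [-0.085 -0.186] [0.43  0.091] 0.439
10 [-0.104 -0.2  ] [0.427 0.067] 0.432
11 [-0.124 -0.212] [0.426 0.043] 0.428
12 [-0.146 -0.222] [0.428 0.02 ] 0.428
13 [-0.168 -0.23 ] [ 0.432 -0.004] 0.432
14 [-0.191 -0.235] [ 0.439 -0.026] 0.439
15 [-0.215 -0.238] [ 0.447 -0.048] 0.45
16 [-0.239 -0.239] [ 0.458 -0.07 ] 0.463
17 [-0.262 -0.237] [ 0.471 -0.089] 0.479
18 [-0.286 -0.233] [ 0.486 -0.108] 0.498
19 [-0.308 -0.226] [ 0.502 -0.125] 0.518
20 [-0.33  -0.218] [ 0.52 -0.14] 0.539
21 [-0.352 -0.207] [ 0.54  -0.153] 0.561
```

```bash
python3 inch.py '[[[0.06, -0.48, 0], [0, 0, -0.5], 0], [[-0.02, -0.94, 0], [0, 0, -1], 0], [[-0.12, -1.4, 0], [0, 0, -1.5], 0], [[-0.28, -1.84, 0], [0, 0, -2], 0], [[-0.5, -2.28, 0], [0, 0, -2.5], 0], [[-0.74, -2.68, 0], [0, 0, -3], 0], [[-1.02, -3.06, 0], [0, 0, -3.5], 0], [[-1.34, -3.4, 0], [0, 0, -4], 0]]'; python3 - <<'E'
from h import *
s=ctrl.get_state(); print(s["opening"],s["qpos"].round(2))
P=np.array([.6631,.0493])
e=s["eef_pos"]; print(np.hypot(*(e[:2]-P)), np.degrees(np.arctan2(e[1]-P[1],e[0]-P[0])))
r=R.from_quat(s["tcp_rot"]); a0=np.arctan2(e[1]-P[1],e[0]-P[0])
for k in range(1,15):
    a=a0+.1*k; w=np.r_[P+.237*np.array([np.cos(a),np.sin(a)]),e[2]]; print(k,r.inv().apply(w-e).round(3)[:2],w[:2].round(3),np.hypot(*w[:2]).round(3))
E
```

```text
time: 4.85
eef_pos: [0.4394, 0.1123, 0.2041]
tcp_rot: [0.327, 0.945, 0.004, 0.01]
contact_force: [21.2, 1.7, -5.1]
opening: 0.24
finger_force: 40.1
0.23976459864098898 [ 0.03 -0.21  2.14 -0.    1.19 -0.88]
0.23242567387166424 164.26589771008673
1 [-0.006 -0.023] [0.43 0.09] 0.439
2 [-0.018 -0.043] [0.427 0.067] 0.432
3 [-0.032 -0.062] [0.426 0.043] 0.428
4 [-0.048 -0.08 ] [0.428 0.02 ] 0.428
5 [-0.066 -0.096] [ 0.432 -0.004] 0.432
6 [-0.085 -0.11 ] [ 0.439 -0.026] 0.439
7 [-0.106 -0.122] [ 0.447 -0.049] 0.45
8 [-0.127 -0.131] [ 0.458 -0.07 ] 0.463
9 [-0.15  -0.139] [ 0.471 -0.089] 0.479
10 [-0.173 -0.144] [ 0.486 -0.108] 0.498
11 [-0.196 -0.147] [ 0.502 -0.125] 0.518
12 [-0.22  -0.148] [ 0.521 -0.14 ] 0.539
13 [-0.243 -0.146] [ 0.54  -0.153] 0.561
14 [-0.267 -0.142] [ 0.561 -0.165] 0.585
```

```bash
python3 - <<'E'
from h import *
s=ctrl.get_state()
P=np.array([.6675,.0474]); e=s["eef_pos"]
h=.506; xt=np.array([np.cos(h+np.pi/2),np.sin(h+np.pi/2)]); yt=np.array([np.cos(h),np.sin(h)])
# tool down: x = y cross z
xt=np.cross([*yt,0],[0,0,-1])[:2]
C=np.array([.5499,.2557])+xt*(-.067+.0)+yt*(-.170); print("cmd",C)
h+=.4; yt=np.array([np.cos(h),np.sin(h)]); xt=np.cross([*yt,0],[0,0,-1])[:2]
a0=np.arctan2(e[1]-P[1],e[0]-P[0]); print(np.degrees(a0))
for k in range(1,17):
    a=a0+.1*k; w=P+.237*np.array([np.cos(a),np.sin(a)]); d=w-C; print(k,round(d@xt,3),round(d@yt,3),w.round(3),np.hypot(*w).round(3))
E
```

```text
cmd [0.43367638 0.11469975]
164.11234217941532
1 -0.016 -0.02 [0.434 0.089] 0.443
2 -0.028 -0.04 [0.431 0.066] 0.436
3 -0.042 -0.059 [0.431 0.042] 0.433
4 -0.058 -0.077 [0.432 0.018] 0.433
5 -0.076 -0.093 [ 0.436 -0.005] 0.436
6 -0.095 -0.107 [ 0.443 -0.028] 0.444
7 -0.115 -0.119 [ 0.451 -0.05 ] 0.454
8 -0.137 -0.129 [ 0.462 -0.071] 0.468
9 -0.159 -0.136 [ 0.475 -0.091] 0.484
10 -0.182 -0.142 [ 0.49  -0.109] 0.502
11 -0.206 -0.145 [ 0.506 -0.126] 0.522
12 -0.23 -0.146 [ 0.524 -0.142] 0.543
13 -0.253 -0.144 [ 0.544 -0.155] 0.566
14 -0.277 -0.14 [ 0.565 -0.166] 0.589
15 -0.299 -0.134 [ 0.587 -0.175] 0.612
16 -0.321 -0.125 [ 0.609 -0.182] 0.636
```

Converted, -0.137 m is -2.74, -0.129 m is -2.58, -0.4 rad is -4.

```bash
python3 inch.py '[[[-0.32, -0.4, 0], [0, 0, -0.5], 0], [[-0.56, -0.8, 0], [0, 0, -1], 0], [[-0.84, -1.18, 0], [0, 0, -1.5], 0], [[-1.16, -1.54, 0], [0, 0, -2], 0], [[-1.52, -1.86, 0], [0, 0, -2.5], 0], [[-1.9, -2.14, 0], [0, 0, -3], 0], [[-2.3, -2.38, 0], [0, 0, -3.5], 0], [[-2.74, -2.58, 0], [0, 0, -4], 0]]'; python3 - <<'E'
from h import *
s=ctrl.get_state()
P=np.array([.6675,.0474]); e=s["eef_pos"]; print(np.hypot(*(e[:2]-P)), np.degrees(np.arctan2(e[1]-P[1],e[0]-P[0])))
h=.906; yt=np.array([np.cos(h),np.sin(h)]); xt=np.cross([*yt,0],[0,0,-1])[:2]
C=np.array([.4337,.1147])+xt*-.137+yt*-.129
h+=.4; yt=np.array([np.cos(h),np.sin(h)]); xt=np.cross([*yt,0],[0,0,-1])[:2]
a0=np.arctan2(e[1]-P[1],e[0]-P[0]); print("cmd",C)
for k in range(1,10):
    a=a0+.1*k; w=P+.237*np.array([np.cos(a),np.sin(a)]); d=w-C; print(k,round(d@xt,3),round(d@yt,3),w.round(3),np.hypot(*w).round(3))
E
```

```text
time: 5.85
eef_pos: [0.4636, -0.0704, 0.2039]
tcp_rot: [0.134, 0.991, 0.005, 0.003]
contact_force: [8.0, 12.7, 7.4]
opening: 0.242
finger_force: 41.2
0.23551305133995185 -149.9943568449132
cmd [ 0.46194486 -0.07134362]
1 -0.018 -0.016 [ 0.475 -0.091] 0.484
2 -0.037 -0.03 [ 0.49 -0.11] 0.502
3 -0.057 -0.042 [ 0.506 -0.126] 0.522
4 -0.079 -0.051 [ 0.525 -0.142] 0.543
5 -0.101 -0.059 [ 0.544 -0.155] 0.566
6 -0.124 -0.065 [ 0.565 -0.166] 0.589
7 -0.148 -0.068 [ 0.587 -0.175] 0.613
8 -0.172 -0.069 [ 0.61  -0.182] 0.636
9 -0.195 -0.067 [ 0.633 -0.187] 0.66
```

Converted, -0.037 m is -0.74, -0.03 m is -0.6.

```bash
python3 inch.py '[[[-0.18, -0.16, 0], [0, 0, 0], 0], [[-0.36, -0.32, 0], [0, 0, 0], 0], [[-0.54, -0.46, 0], [0, 0, 0], 0], [[-0.74, -0.6, 0], [0, 0, 0], 0], [[-0.74, -0.6, 0], [0, 0, 0], 0]]'; python3 - <<'E'
from h import *
s=ctrl.get_state()
P=np.array([.6675,.0474]); e=s["eef_pos"]; print(np.hypot(*(e[:2]-P)), np.degrees(np.arctan2(e[1]-P[1],e[0]-P[0])))
E
```

```text
time: 6.48
eef_pos: [0.4918, -0.1092, 0.2039]
tcp_rot: [0.134, 0.991, 0.004, 0.004]
contact_force: [8.3, 8.0, 6.6]
opening: 0.235
finger_force: 39.4
0.23532110450608804 -138.29209283334004
```

```bash
python3 inch.py '[[[-0.2, -0.12, 0], [0, 0, 0], 0], [[-0.4, -0.24, 0], [0, 0, 0], 0], [[-0.6, -0.34, 0], [0, 0, 0], 0], [[-0.6, -0.34, 0], [0, 0, 0], 0], [[-0.6, -0.34, 0], [0, 0, 0], 0]]'; python3 - <<'E'
from h import *
s=ctrl.get_state()
P=np.array([.6675,.0474]); e=s["eef_pos"]; print(np.hypot(*(e[:2]-P)), np.degrees(np.arctan2(e[1]-P[1],e[0]-P[0])))
c=cam("top"); cv2.imwrite("pics/t2.png",cv2.resize(c["pixels"][130:330,150:400,::-1],None,fx=3,fy=3,interpolation=cv2.INTER_CUBIC))
E
```

```text
time: 7.1
eef_pos: [0.5121, -0.1357, 0.2005]
tcp_rot: [0.133, 0.991, 0.0, -0.002]
contact_force: [0.3, -0.1, -0.3]
opening: 0.0
finger_force: 0.0
0.24013950101937148 -130.32210758518852
```

View pics/t2.png

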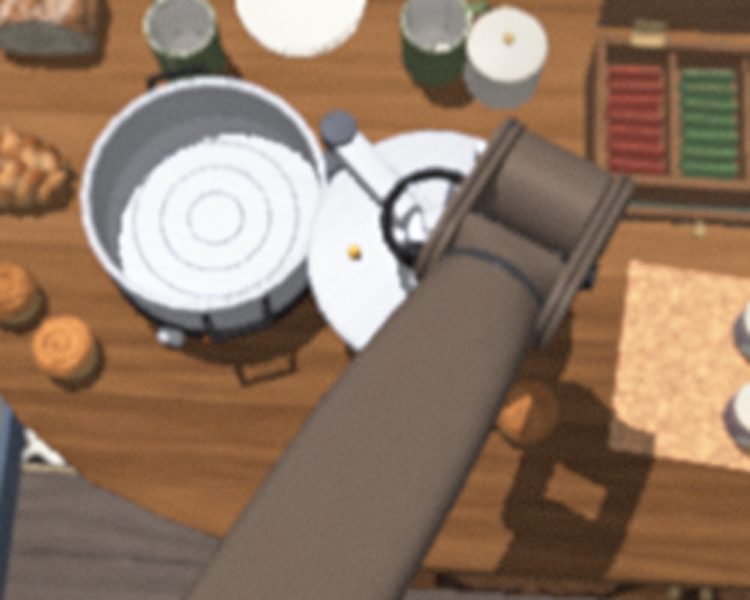

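The pot is now open. Its rim spans crop x 82–328 with its top at y≈77. The fingers have shut off the knob, so I need the arm angle, using the post top at crop (338,130) and the wheel rim's left edge at 383 and top at 172.

```bash
python3 - <<'E'
from h import *
c=cam("top"); px=lambda x,y:(150+x/3-.33,130+y/3-.33)
L=onplane(c,px(82,195),.122);Rr=onplane(c,px(328,195),.122);T=onplane(c,px(205,77),.122)
from scipy.optimize import least_squares
# rim points picked on outer edge
pts=np.array([onplane(c,px(*q),.122)[:2] for q in((82,195),(328,190),(205,77),(100,135),(300,115),(122,280))])
f=least_squares(lambda v:np.hypot(*(pts-v[:2]).T)-.126,[.6,.17]); O=f.x; print("pot",O,f.fun.round(4))
P=onplane(c,px(338,130),.196)[:2]; print("P",P,"OP .147",np.hypot(*(O-P)))
# pot floor concentric ring centre
print("floor centre",onplane(c,px(216,216),.034))
W=onplane(c,px(437,224),.24)[:2]; print("W",W,np.hypot(*(W-P)))
aP=np.arctan2(*(O-P)[::-1]);aW=np.arctan2(*(W-P)[::-1]);print(np.degrees(aP),np.degrees(aW),(aW-aP)%(2*np.pi))
# projected knob & wheel knob if fully open (for pixel check)
for t in(1.8,1.9,2.0):
    a=aP+t; K=P+.237*np.array([np.cos(a),np.sin(a)]); Wt=P+.147*np.array([np.cos(a),np.sin(a)])
    print(t,K,(proj(c,[[*K,.216],[*Wt,.24]])-[150,130])*3)
E
```

```text
pot [0.61761345 0.18889873] [ 0.0011  0.0023 -0.0003  0.0014  0.001   0.0012]
P [0.65987334 0.04987014] OP .147 0.14530949167777663
floor centre [0.61699565 0.18816867 0.034     ]
W [ 0.55305746 -0.05264648] 0.14805164169310142
106.90745708071456 -136.17657395589393 2.040568606570683
1.8 [ 0.4547078  -0.06877262] [[447.11158227 332.71489487]
 [403.69956733 242.06285688]]
1.9 [ 0.46757729 -0.08866228] [[469.18850159 320.53779458]
 [417.46961539 234.66594788]]
2.0 [ 0.48236813 -0.10716777] [[489.7388042  306.34899595]
 [430.33933509 226.02899936]]
```

```bash
python3 inch.py '[[[0, 0, -1], [0, 0, 0], 0], [[0, 0, -2], [0, 0, 0], 0], [[0, 0, -2.6], [0, 0, 0], 0], [[0, 0, -2.6], [0, 0, 0], 0]]'; python3 - <<'E'
from h import *
totool((.5264,-.408,.25),1.454)
E
```

```text
time: 7.7
eef_pos: [0.5139, -0.1369, 0.3343]
tcp_rot: [0.134, 0.991, -0.001, 0.003]
contact_force: [-0.0, -0.9, 0.1]
opening: -0.0
finger_force: 0.0
eef [ 0.5139 -0.1369  0.3343] heading 1.302 q6 -1.753 t 7.7 shift [-0.0836 -0.2579  0.0851] ('rz', np.float64(-0.152), 'or', np.float64(2.99))
```

Converted, -0.25 m is -5, -0.22 m is -4.4, 0.36 rad is 3.6.

```bash
python3 inch.py '[[[-0.2, -0.6, 0], [0, 0, 1.8], 0], [[-0.4, -1.2, 0], [0, 0, 3.6], 0.5], [[-0.6, -2, 0], [0, 0, 5.4], 1], [[-0.8, -2.6, 0], [0, 0, 7.2], 1], [[-1, -3.2, 0], [0, 0, 9], 1], [[-1.2, -3.8, 0], [0, 0, 10.8], 1], [[-1.4, -4.4, 0], [0, 0, 12.6], 1], [[-1.6, -5, 0], [0, 0, 14.4], 1], [[-1.68, -5.16, 0.8], [0, 0, 16.2], 1], [[-1.68, -5.16, 1.6], [0, 0, 18], 1]]' 60; python3 - <<'E'
from h import *
totool((.5264,-.408,.25),1.454)
c=cam("top")
hsv=cv2.cvtColor(c["pixels"],cv2.COLOR_RGB2HSV)
m=((hsv[...,1]<60)&(hsv[...,2]>170)).astype(np.uint8); m[:205]=0;m[300:]=0;m[:,:345]=0;m[:,435:]=0
n,l,st,ce=cv2.connectedComponentsWithStats(m)
for i in range(1,n):
    if st[i,4]>30: print(st[i],ce[i],onplane(c,ce[i],.073).round(4))
E
```

```text
time: 8.95
eef_pos: [0.5247, -0.4077, 0.2476]
tcp_rot: [0.861, 0.508, -0.0, -0.002]
contact_force: [0.7, -0.4, -0.7]
opening: 1.002
finger_force: 0.0
eef [ 0.5247 -0.4077  0.2476] heading -0.505 q6 -0.308 t 8.95 shift [ 0.0005  0.0017 -0.0024] ('rz', np.float64(1.183), 'or', np.float64(-1.959))
[403 266   9   9  43] [407.37209302 270.13953488] [ 0.4182 -0.4078  0.073 ]
```

```bash
python3 inch.py '[[[0, 0.02, 0], [0, 0, 1.8], 1], [[0, 0.02, 0], [0, 0, 3.6], 1], [[0, 0.02, 0], [0, 0, 5.4], 1], [[0, 0.02, 0], [0, 0, 7.2], 1], [[0, 0.02, 0], [0, 0, 9], 1], [[0, 0.02, 0], [0, 0, 10.8], 1], [[0, 0.02, 1], [0, 0, 11.83], 1], [[0, 0.02, 2], [0, 0, 11.83], 1], [[0, 0.02, 2.6], [0, 0, 11.83], 1], [[0, 0.02, 2.6], [0, 0, 11.83], 1]]' 60; python3 - <<'E'
from h import *
totool((.5264,-.408,.028),1.454)
cam("side","pics/s3.png"); c=cam("side"); cv2.imwrite("pics/s3.png",cv2.resize(c["pixels"][180:330,320:500,::-1],None,fx=4,fy=4,interpolation=cv2.INTER_CUBIC))
E
```

```text
time: 10.25
eef_pos: [0.5243, -0.4052, 0.1164]
tcp_rot: [0.999, -0.054, -0.004, -0.003]
contact_force: [0.2, 1.2, -0.3]
opening: 1.0
finger_force: 0.0
eef [ 0.5243 -0.4052  0.1164] heading -1.678 q6 0.868 t 10.25 shift [0.0031 0.0031 0.0884] ('rz', np.float64(0.009), 'or', np.float64(-3.132))
```

View pics/s3.png

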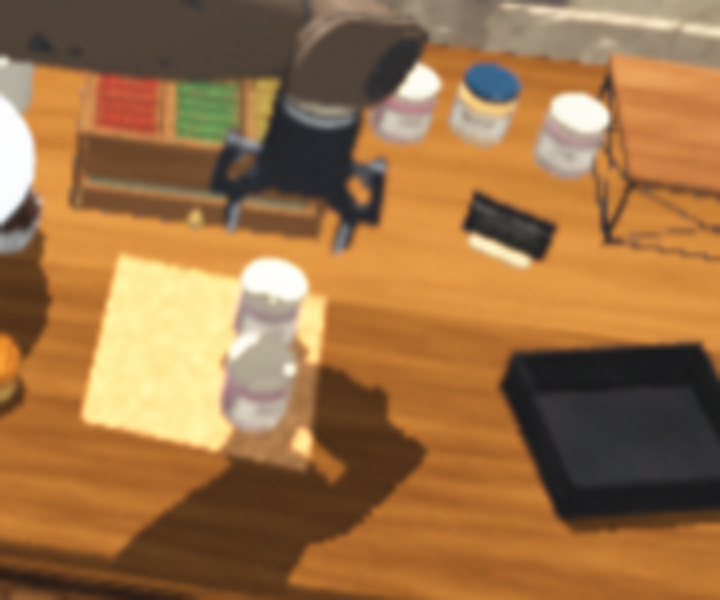

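The gripper is open with its fingers at crop (235,225) and (343,240), straddling the column of the far jar, whose lid is at crop (273,280). The near jar's lid is at (262,353). I'll check these against the top-view fixes.

```bash
python3 - <<'E'
from h import *
c=cam("side")
for u in((273,281),(262,353)): print(onplane(c,(320+u[0]/4-.4,180+u[1]/4-.4),.073).round(4))
E
```

```text
[ 0.528  -0.4076  0.073 ]
[ 0.4394 -0.3976  0.073 ]
```

Both views agree on jar A at (0.527,-0.408). Descending and gripping.

```bash
python3 inch.py '[[[0.06, 0.06, 0.6], [0, 0, 0], 1], [[0.06, 0.06, 1.2], [0, 0, 0], 1], [[0.06, 0.06, 1.76], [0, 0, 0], 1], [[0.06, 0.06, 1.76], [0, 0, 0], 1], [[0.06, 0.06, 1.76], [0, 0, 0], 0], [[0.06, 0.06, 1.76], [0, 0, 0], 0], [[0.06, 0.06, 1.76], [0, 0, 0], 0], [[0.06, 0.06, 1.76], [0, 0, 0], 0]]' 60
```

```text
time: 11.4
eef_pos: [0.5312, -0.4124, 0.0368]
tcp_rot: [0.999, -0.055, 0.002, 0.002]
contact_force: [-0.8, 0.1, 6.4]
opening: 0.663
finger_force: 64.7
```

Converted, -0.33 m is -6.6, -0.32 m is -6.4.

```bash
python3 inch.py '[[[0, 0, -0.8], [0, 0, 0], 0], [[0, 0, -1.8], [0, 0, 0], 0], [[0, 0, -3], [0, 0, 0], 0], [[0, 0, -4.2], [0, 0, 0], 0], [[0, 0, -5.4], [0, 0, 0], 0], [[0, 0, -6.4], [0, 0, 0], 0], [[0, 0, -6.6], [0, 0, 0], 0], [[0, 0, -6.6], [0, 0, 0], 0]]'; python3 - <<'E'
from h import *
u=np.array([.966,-.26]);O=np.array([.6173,.1885]); A=O+.055*u; print(A)
totool((*A,.37),-.263)
E
```

```text
time: 12.4
eef_pos: [0.5292, -0.4106, 0.3622]
tcp_rot: [0.999, -0.055, -0.0, -0.0]
contact_force: [0.0, -0.9, -2.9]
opening: 0.661
finger_force: 65.1
[0.67043 0.1742 ]
eef [ 0.5292 -0.4106  0.3622] heading -1.68 q6 0.869 t 12.4 shift [ 0.0767 -0.5967 -0.0075] ('rz', np.float64(-1.417), 'or', np.float64(1.725))
```

Converted, 0.05 m is 1, -0.56 m is -11.2, -0.67 rad is -6.7.

```bash
python3 inch.py '[[[0.1, -0.8, -0.16], [0, 0, -1], 0], [[0.24, -1.8, -0.16], [0, 0, -2.4], 0], [[0.4, -3, -0.16], [0, 0, -3.8], 0], [[0.56, -4.2, -0.16], [0, 0, -5.3], 0], [[0.7, -5.4, -0.16], [0, 0, -6.7], 0], [[0.86, -6.6, -0.16], [0, 0, -8.1], 0], [[1, -7.8, -0.16], [0, 0, -9.5], 0], [[1.16, -9, -0.16], [0, 0, -11], 0], [[1.32, -10.2, -0.16], [0, 0, -12.5], 0], [[1.44, -11.2, -0.16], [0, 0, -13.8], 0]]'; python3 - <<'E'
from h import *
totool((.6704,.1742,.37),-.263)
E
```

```text
time: 13.65
eef_pos: [0.6611, 0.1403, 0.3659]
tcp_rot: [0.803, 0.596, -0.003, -0.002]
contact_force: [-0.7, -0.8, -2.1]
opening: 0.666
finger_force: 65.1
eef [0.6611 0.1403 0.3659] heading -0.295 q6 0.354 t 13.65 shift [ 0.0351 -0.001  -0.0041] ('rz', np.float64(-0.032), 'or', np.float64(3.11))
```

Converted, 0.15 m is 3, 0.1 m is 2, -0.035 rad is -0.35.

```bash
python3 inch.py '[[[0.4, 0, 0], [0, 0, -0.3], 0], [[0.72, -0.02, 0], [0, 0, -0.35], 0], [[0.72, -0.02, 1], [0, 0, -0.35], 0], [[0.72, -0.02, 2], [0, 0, -0.35], 0], [[0.72, -0.02, 3], [0, 0, -0.35], 0], [[0.72, -0.02, 3], [0, 0, -0.35], 0]]'; python3 - <<'E'
from h import *
totool((.6704,.1742,.072),-.263)
c=cam("top"); a=cv2.resize(c["pixels"][140:260,170:330,::-1],None,fx=4.5,fy=4.5,interpolation=cv2.INTER_CUBIC)
c=cam("side"); b=cv2.resize(c["pixels"][120:280,180:340,::-1],None,fx=3.3,fy=3.3,interpolation=cv2.INTER_CUBIC)
b=b[:540]; b=cv2.resize(b,(400,400)); a=cv2.resize(a,(400,300)); o=np.zeros((400,800,3),np.uint8);o[:300,:400]=a;o[:,400:]=b
cv2.imwrite("pics/t4.png",o)
E
```

```text
time: 14.4
eef_pos: [0.6682, 0.171, 0.2138]
tcp_rot: [0.795, 0.607, -0.006, -0.003]
contact_force: [0.5, -0.0, -1.9]
opening: 0.662
finger_force: 65.1
eef [0.6682 0.171  0.2138] heading -0.267 q6 0.371 t 14.4 shift [0.0045 0.0031 0.1418] ('rz', np.float64(-0.004), 'or', np.float64(3.137))
```

View pics/t4.png

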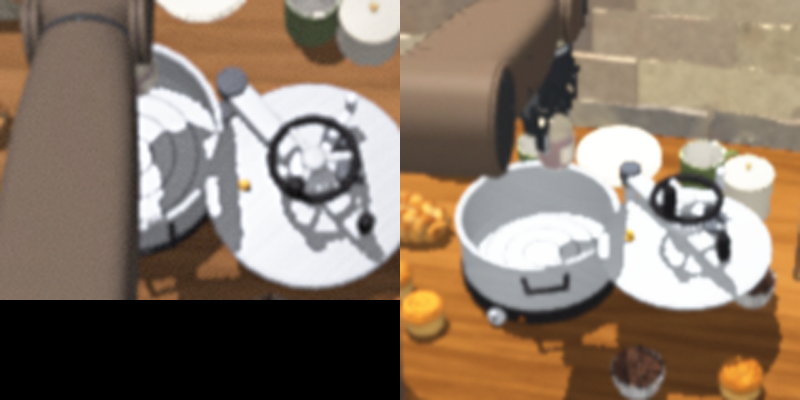

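The jar hangs upright over the far-right part of the pot (side panel (555,140)). The lid arm is still at its open stop, and the lock ring's silver pin shows at (350,103) in the left panel. Lowering now.

Units first: shifts go in units of 50 mm and turns go in units of 0.1 rad. So 0.14 m is 2.8, 0.135 m is 2.7.

```bash
python3 inch.py '[[[0.06, 0.06, 0.8], [0, 0, 0], 0], [[0.06, 0.06, 1.6], [0, 0, 0], 0], [[0.06, 0.06, 2.2], [0, 0, 0], 0], [[0.06, 0.06, 2.5], [0, 0, 0], 0], [[0.06, 0.06, 2.7], [0, 0, 0], 0], [[0.06, 0.06, 2.8], [0, 0, 0], 0], [[0.06, 0.06, 2.8], [0, 0, 0], 0]]'; python3 - <<'E'
from h import *
totool((.6704,.1742,.069),-.263)
E
```

```text
time: 15.38
eef_pos: [0.676, 0.1749, 0.0823]
tcp_rot: [0.794, 0.607, 0.001, 0.0]
contact_force: [0.7, -0.3, -2.1]
opening: 0.665
finger_force: 65.1
eef [0.676  0.1749 0.0823] heading -0.265 q6 0.373 t 15.38 shift [-0.0021 -0.0052  0.0133] ('rz', np.float64(-0.002), 'or', np.float64(3.14))
```

Converted, 0.01 m is 0.2, 0.008 m is 0.16.

```bash
python3 inch.py '[[[0, -0.06, 0.08], [0, 0, 0], 0], [[0, -0.06, 0.16], [0, 0, 0], 0], [[0, -0.06, 0.2], [0, 0, 0], 0], [[0, -0.06, 0.2], [0, 0, 0], 0]]';python3 inch.py '[[[0, 0, 0.04], [0, 0, 0], 0], [[0, 0, 0.08], [0, 0, 0], 0], [[0, 0, 0.08], [0, 0, 0], 0]]'
```

```text
time: 15.88
eef_pos: [0.6723, 0.1756, 0.0709]
tcp_rot: [0.794, 0.607, -0.0, -0.0]
contact_force: [0.1, 0.0, -1.9]
opening: 0.662
finger_force: 65.1
time: 16.25
eef_pos: [0.6728, 0.1756, 0.0679]
tcp_rot: [0.794, 0.608, 0.0, 0.0]
contact_force: [-0.4, 0.4, 0.4]
opening: 0.662
finger_force: 65.3
```

Converted, -0.25 m is -5, -0.2 m is -4.

```bash
python3 inch.py '[[[0, 0, 0.02], [0, 0, 0], 0], [[0, 0, 0.02], [0, 0, 0], 0.85], [[0, 0, 0.02], [0, 0, 0], 0.85], [[0, 0, 0.02], [0, 0, 0], 0.85], [[0, 0, -0.6], [0, 0, 0], 0.85], [[0, 0, -1.6], [0, 0, 0], 0.85], [[0, 0, -2.8], [0, 0, 0], 0.85], [[0, 0, -4], [0, 0, 0], 0.85], [[0, 0, -5], [0, 0, 0], 0.85], [[0, 0, -5], [0, 0, 0], 0.85]]'; python3 - <<'E'
from h import *
totool((.4345,-.3975,.32),-1.687)
E
```

```text
time: 17.5
eef_pos: [0.675, 0.176, 0.3253]
tcp_rot: [0.794, 0.608, 0.006, 0.004]
contact_force: [0.3, -0.2, -0.8]
opening: 0.848
finger_force: 0.0
eef [0.675  0.176  0.3253] heading -0.265 q6 0.375 t 17.5 shift [-0.6164 -0.082   0.0011] ('rz', np.float64(1.422), 'or', np.float64(-1.719))
```

Converted, -0.6 m is -12, -0.54 m is -10.8, 1.42 rad is 14.2.

```bash
python3 inch.py '[[[-1.2, -0.16, -0.4], [0, 0, 1.4], 1], [[-2.4, -0.32, -0.6], [0, 0, 2.8], 1], [[-3.6, -0.48, -0.6], [0, 0, 4.2], 1], [[-4.8, -0.64, -0.6], [0, 0, 5.6], 1], [[-6, -0.8, -0.4], [0, 0, 7], 1], [[-7.2, -0.96, -0.2], [0, 0, 8.4], 1], [[-8.4, -1.12, 0], [0, 0, 9.8], 1], [[-9.6, -1.28, 0], [0, 0, 11.2], 1], [[-10.8, -1.44, 0], [0, 0, 12.8], 1], [[-12, -1.6, 0], [0, 0, 14.2], 1]]'; python3 - <<'E'
from h import *
c=cam("side"); hsv=cv2.cvtColor(c["pixels"],cv2.COLOR_RGB2HSV)
m=((hsv[...,1]<60)&(hsv[...,2]>150)).astype(np.uint8); m[:225]=0;m[330:]=0;m[:,:335]=0;m[:,420:]=0
n,l,st,ce=cv2.connectedComponentsWithStats(m)
for i in range(1,n):
    if st[i,4]>30: print(st[i],ce[i],onplane(c,ce[i],.073).round(4))
cv2.imwrite("pics/s5.png",cv2.resize(c["pixels"][130:330,190:440,::-1],None,fx=3,fy=3,interpolation=cv2.INTER_CUBIC))
totool((.4345,-.3975,.12),-1.687)
E
```

```text
time: 18.75
eef_pos: [0.437, -0.3839, 0.3158]
tcp_rot: [0.998, -0.06, -0.0, -0.001]
contact_force: [0.4, -0.1, -0.6]
opening: 0.998
finger_force: 0.0
[376 263  18  24 337] [384.10385757 274.28189911] [ 0.4094 -0.3941  0.073 ]
eef [ 0.4337 -0.3902  0.3154] heading -1.699 q6 0.795 t 18.8 shift [0.0023 0.0063 0.1954] ('rz', np.float64(-0.012), 'or', np.float64(3.13))
```

View pics/s5.png

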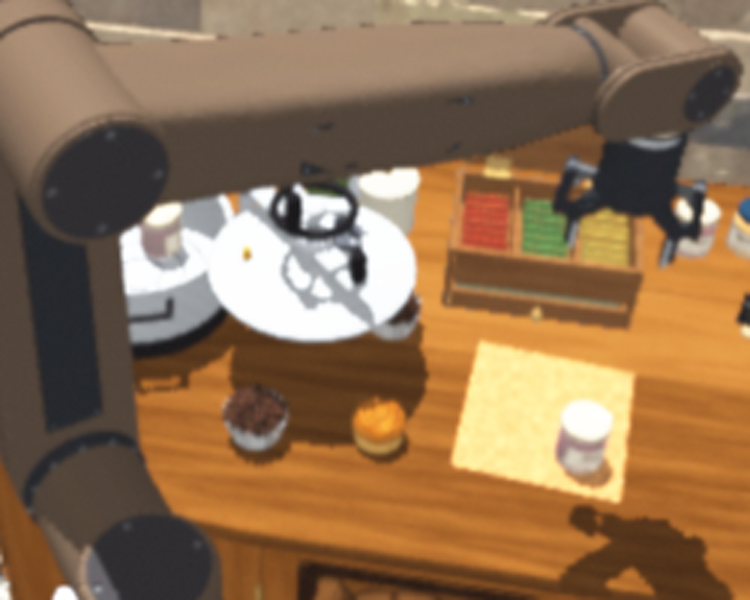

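Jar A stands upright in the pot (crop (162,232)). Jar B is alone on the mat, with its lid centred at crop (586,420) → px (385,269.7).

```bash
python3 - <<'E'
from h import *
c=cam("side"); B=onplane(c,(385,269.7),.073); print(B)
t=cam("top"); print(proj(t,[[*B[:2],.073]]))
totool((.435,-.397,.029),-1.687)
E
python3 inch.py '[[[0, 0, 1], [0, 0, 0], 1], [[0, 0, 2], [0, 0, 0], 1], [[0, 0, 3], [0, 0, 0], 1], [[0, 0, 3.6], [0, 0, 0], 1], [[0, 0, 3.6], [0, 0, 0], 1]]'
python3 - <<'E'
from h import *
totool((.435,-.397,.029),-1.687)
E
```

```text
[ 0.43079777 -0.39721184  0.073     ]
[[403.87356273 265.88575904]]
eef [ 0.4365 -0.3846  0.3154] heading -1.689 q6 0.793 t 18.9 shift [0.0004 0.0131 0.2863] ('rz', np.float64(-0.002), 'or', np.float64(3.139))
time: 19.52
eef_pos: [0.4372, -0.3792, 0.1334]
tcp_rot: [0.998, -0.056, -0.003, -0.003]
contact_force: [0.5, 0.2, 0.1]
opening: 1.001
finger_force: 0.0
eef [ 0.4372 -0.3792  0.1334] heading -1.683 q6 0.793 t 19.52 shift [0.0004 0.0185 0.1043] ('rz', np.float64(0.004), 'or', np.float64(-3.138))
```

Converted, -0.003 m is -0.06, 0.103 m is 2.06.

```bash
python3 inch.py '[[[-0.06, 0.34, 0], [0, 0, 0], 1], [[-0.06, 0.34, 0.6], [0, 0, 0], 1], [[-0.06, 0.34, 1.2], [0, 0, 0], 1], [[-0.06, 0.34, 1.8], [0, 0, 0], 1], [[-0.06, 0.34, 2.06], [0, 0, 0], 1], [[-0.06, 0.34, 2.06], [0, 0, 0], 1], [[-0.06, 0.34, 2.06], [0, 0, 0], 0], [[-0.06, 0.34, 2.06], [0, 0, 0], 0], [[-0.06, 0.34, 2.06], [0, 0, 0], 0], [[-0.06, 0.34, 2.06], [0, 0, 0], 0]]'; python3 inch.py '[[[0, 0, -0.6], [0, 0, 0], 0], [[0, 0, -1.4], [0, 0, 0], 0], [[0, 0, -2.4], [0, 0, 0], 0], [[0, 0, -3.6], [0, 0, 0], 0], [[0, 0, -4.8], [0, 0, 0], 0], [[0, 0, -6], [0, 0, 0], 0], [[0, 0, -6.6], [0, 0, 0], 0], [[0, 0, -6.6], [0, 0, 0], 0]]'; python3 - <<'E'
from h import *
totool((.5642,.2028,.37),-.263)
E
```

```text
time: 20.78
eef_pos: [0.4345, -0.4006, 0.0367]
tcp_rot: [0.998, -0.057, 0.001, 0.002]
contact_force: [-0.2, 0.2, 6.3]
opening: 0.663
finger_force: 64.8
time: 21.78
eef_pos: [0.4337, -0.3995, 0.3673]
tcp_rot: [0.998, -0.057, 0.002, 0.002]
contact_force: [0.7, 0.5, -2.9]
opening: 0.669
finger_force: 65.1
eef [ 0.4337 -0.3995  0.3673] heading -1.685 q6 0.768 t 21.77 shift [ 0.0611 -0.6132 -0.005 ] ('rz', np.float64(-1.422), 'or', np.float64(1.72))
```

```bash
python3 inch.py '[[[0.08, -0.8, -0.2], [0, 0, -1], 0], [[0.18, -1.8, -0.2], [0, 0, -2.4], 0], [[0.3, -3, -0.2], [0, 0, -3.8], 0], [[0.42, -4.2, -0.2], [0, 0, -5.3], 0], [[0.54, -5.4, -0.2], [0, 0, -6.7], 0], [[0.66, -6.6, -0.2], [0, 0, -8.1], 0], [[0.78, -7.8, -0.2], [0, 0, -9.5], 0], [[0.9, -9, -0.2], [0, 0, -11], 0], [[1.02, -10.2, -0.2], [0, 0, -12.5], 0], [[1.12, -11.2, -0.2], [0, 0, -13.8], 0]]'; python3 - <<'E'
from h import *
totool((.5642,.2028,.37),-.263)
E
```

```text
time: 23.02
eef_pos: [0.5517, 0.1532, 0.3702]
tcp_rot: [0.805, 0.594, -0.003, -0.002]
contact_force: [0.1, 0.6, -3.3]
opening: 0.668
finger_force: 65.1
eef [0.5517 0.1532 0.3702] heading -0.299 q6 0.393 t 23.02 shift [ 0.0511 -0.0027  0.0001] ('rz', np.float64(-0.036), 'or', np.float64(3.105))
```

```bash
python3 inch.py '[[[0.5, 0, 0], [0, 0, -0.3], 0], [[1, -0.06, 0], [0, 0, -0.36], 0], [[1.02, -0.06, 1], [0, 0, -0.36], 0], [[1.02, -0.06, 2], [0, 0, -0.36], 0], [[1.02, -0.06, 3.2], [0, 0, -0.36], 0], [[1.02, -0.06, 4], [0, 0, -0.36], 0], [[1.02, -0.06, 4.8], [0, 0, -0.36], 0], [[1.02, -0.06, 5.4], [0, 0, -0.36], 0], [[1.02, -0.06, 5.7], [0, 0, -0.36], 0], [[1.02, -0.06, 5.7], [0, 0, -0.36], 0]]'; python3 - <<'E'
from h import *
totool((.5642,.2028,.068),-.263)
E
```

```text
time: 24.28
eef_pos: [0.5632, 0.2001, 0.0867]
tcp_rot: [0.796, 0.606, -0.002, -0.001]
contact_force: [0.3, 0.5, -2.2]
opening: 0.665
finger_force: 65.1
eef [0.5632 0.2001 0.0867] heading -0.269 q6 0.441 t 24.27 shift [0.0029 0.0003 0.0187] ('rz', np.float64(-0.006), 'or', np.float64(3.136))
```

```bash
python3 inch.py '[[[0, 0, 0.1], [0, 0, 0], 0], [[0, 0, 0.2], [0, 0, 0], 0], [[0, 0, 0.28], [0, 0, 0], 0], [[0, 0, 0.32], [0, 0, 0], 0], [[0, 0, 0.34], [0, 0, 0], 0], [[0, 0, 0.34], [0, 0, 0], 0]]'
```

```text
time: 25.02
eef_pos: [0.5652, 0.2005, 0.0724]
tcp_rot: [0.796, 0.606, 0.0, 0.0]
contact_force: [-0.2, 0.6, -2.1]
opening: 0.669
finger_force: 65.1
```

Converted, 0.004 m is 0.08, 0.002 m is 0.04.

```bash
python3 inch.py '[[[0, 0, 0.04], [0, 0, 0], 0], [[0, 0, 0.08], [0, 0, 0], 0], [[0, 0, 0.08], [0, 0, 0], 0]]';  python3 inch.py '[[[0, 0, 0.03], [0, 0, 0], 0], [[0, 0, 0.03], [0, 0, 0], 0]]'
```

```text
time: 25.4
eef_pos: [0.5649, 0.2004, 0.068]
tcp_rot: [0.796, 0.606, -0.0, -0.0]
contact_force: [-0.1, 0.5, -1.9]
opening: 0.664
finger_force: 65.1
time: 25.65
eef_pos: [0.5656, 0.2006, 0.0677]
tcp_rot: [0.796, 0.606, 0.0, 0.0]
contact_force: [-1.5, -0.1, 3.7]
opening: 0.666
finger_force: 65.6
```

Contact made; I'll release, rise, and move clear to look.

```bash
python3 inch.py '[[[0, 0, 0], [0, 0, 0], 0.85], [[0, 0, 0], [0, 0, 0], 0.85], [[0, 0, 0], [0, 0, 0], 0.85], [[0, 0, -0.6], [0, 0, 0], 0.85], [[0, 0, -1.6], [0, 0, 0], 0.85], [[0, 0, -2.8], [0, 0, 0], 0.85], [[0, 0, -4], [0, 0, 0], 0.85], [[0, 0, -5.2], [0, 0, 0], 0.8], [[0, 0, -5.6], [0, 0, 0], 0.6], [[0, 0, -5.6], [0, 0, 0], 0.6]]'; python3 - <<'E'
from h import *
totool((.484,-.107,.35),None)
E
```

```text
time: 26.9
eef_pos: [0.5656, 0.2006, 0.3482]
tcp_rot: [0.796, 0.606, 0.001, 0.001]
contact_force: [0.6, 0.4, -0.6]
opening: 0.6
finger_force: 0.0
eef [0.5656 0.2006 0.3482] heading -0.269 q6 0.441 t 26.9 shift [-0.3182  0.0031 -0.0022]
```

```bash
python3 inch.py '[[[-1, 0, 0], [0, 0, 1], 0.6], [[-2, 0.02, 0], [0, 0, 2], 0.6], [[-3.2, 0.04, 0], [0, 0, 3], 0.6], [[-4.4, 0.04, 0], [0, 0, 4], 0.6], [[-5.6, 0.06, 0], [0, 0, 5], 0.6], [[-6.36, 0.06, 0], [0, 0, 5.77], 0.6], [[-6.36, 0.06, 0], [0, 0, 5.77], 0.6]]'; python3 - <<'E'
from h import *
totool((.484,-.107,.34),-.846)
c=cam("side"); b=cv2.resize(c["pixels"][140:290,180:330,::-1],(400,400),interpolation=cv2.INTER_CUBIC)
c=cam("top"); a=cv2.resize(c["pixels"][140:290,180:330,::-1],(400,400),interpolation=cv2.INTER_CUBIC)
cv2.imwrite("pics/t6.png",np.hstack([a,b]))
E
```

```text
time: 27.78
eef_pos: [0.482, -0.1086, 0.343]
tcp_rot: [0.936, 0.352, -0.002, -0.002]
contact_force: [-0.4, 0.6, -0.5]
opening: 0.599
finger_force: 0.0
eef [ 0.482  -0.1086  0.343 ] heading -0.85 q6 0.423 t 27.77 shift [0.0025 0.0001 0.003 ] ('rz', np.float64(-0.004), 'or', np.float64(3.137))
```

View pics/t6.png

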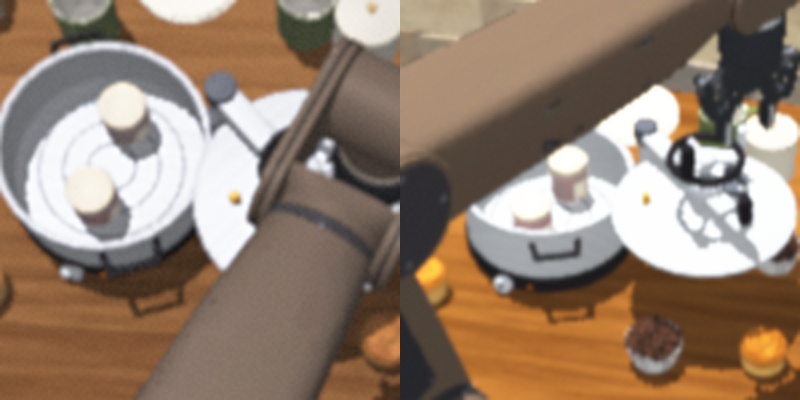

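Both jars stand upright in the pot (left panel lids (123,108) and (91,193)). In the right panel the arm knob stands at about (745,208), spanning y 192–226. I'll use it to refine the grip position.

```bash
python3 - <<'E'
from h import *
c=cam("side"); K=onplane(c,(180+345*.375-.3,140+209*.375-.3),.2105); print("knob",K, "post-dist", np.hypot(K[0]-.663,K[1]-.0485))
t=cam("top")
for u in((123,103),(91,188)):
    J=onplane(t,(180+u[0]*.375,140+u[1]*.375),.104); print("jar",J.round(4),np.hypot(J[0]-.6173,J[1]-.1885))
totool((*K[:2],.2),-.846)
E
```

```text
knob [ 0.49603264 -0.11431726  0.2105    ] post-dist 0.233211408717758
jar [0.6716 0.1704 0.104 ] 0.0572894795425183
jar [0.5634 0.1971 0.104 ] 0.054591040529986284
eef [ 0.4834 -0.1058  0.3453] heading -0.844 q6 0.423 t 27.98 shift [0.0039 0.0151 0.1452] ('rz', np.float64(0.002), 'or', np.float64(-3.14))
```

Converted, 0.14 m is 2.8, 0.12 m is 2.4.

```bash
python3 inch.py '[[[0.06, 0.18, 0], [0, 0, 0], 0.85], [[0.06, 0.18, 1], [0, 0, 0], 0.85], [[0.06, 0.18, 1.8], [0, 0, 0], 0.85], [[0.06, 0.18, 2.4], [0, 0, 0], 0.85], [[0.06, 0.18, 2.8], [0, 0, 0], 0.85], [[0.06, 0.18, 2.8], [0, 0, 0], 0.85], [[0.06, 0.18, 2.8], [0, 0, 0], 0], [[0.06, 0.18, 2.8], [0, 0, 0], 0], [[0.06, 0.18, 2.8], [0, 0, 0], 0], [[0.06, 0.18, 2.8], [0, 0, 0], 0]]' 50; python3 - <<'E'
from h import *
s=ctrl.get_state(); e=s["eef_pos"]; P=np.array([.665,.048]); v=e[:2]-P
print(e,np.hypot(*v),np.degrees(np.arctan2(v[1],v[0])))
yt=np.array([np.cos(-.845),np.sin(-.845)]);xt=np.array([-yt[1],yt[0]]); a0=np.arctan2(v[1],v[0])
for k in range(1,12):
    a=a0-.1*k; d=P+.237*np.array([np.cos(a),np.sin(a)])-e[:2]; print(k,round(d@xt,3),round(d@yt,3))
E
```

```text
time: 29.22
eef_pos: [0.4934, -0.1128, 0.2088]
tcp_rot: [0.935, 0.354, 0.002, 0.002]
contact_force: [2.1, -3.9, 3.2]
opening: 0.232
finger_force: 49.0
[ 0.49335478 -0.11279326  0.20880961] 0.23519471708129042 -136.8696711957924
1 -0.001 -0.024
2 0.002 -0.047
3 0.007 -0.07
4 0.014 -0.093
5 0.024 -0.114
6 0.036 -0.135
7 0.05 -0.154
8 0.065 -0.172
9 0.083 -0.188
10 0.102 -0.202
11 0.122 -0.215
```

Gripped. Leading the arm back clockwise.

Converted, -0.202 m is -4.04, -0.188 m is -3.76, 0.5 rad is 5.

```bash
python3 inch.py '[[[-0.02, -0.48, 0], [0, 0, 0.5], 0], [[0.04, -0.94, 0], [0, 0, 1], 0], [[0.14, -1.4, 0], [0, 0, 1.5], 0], [[0.28, -1.86, 0], [0, 0, 2], 0], [[0.48, -2.28, 0], [0, 0, 2.5], 0], [[0.72, -2.7, 0], [0, 0, 3], 0], [[1, -3.08, 0], [0, 0, 3.5], 0], [[1.3, -3.44, 0], [0, 0, 4], 0], [[1.66, -3.76, 0], [0, 0, 4.5], 0], [[2.04, -4.04, 0], [0, 0, 5], 0]]'; python3 - <<'E'
from h import *
s=ctrl.get_state(); e=s["eef_pos"]; P=np.array([.665,.048]); v=e[:2]-P
print(e,np.hypot(*v),np.degrees(np.arctan2(v[1],v[0])),s["qpos"].round(2))
h=-.845; f=lambda h:(np.array([np.sin(-h),np.cos(h)]),np.array([np.cos(h),np.sin(h)]))
xt,yt=f(h); C=np.array([.4934-.0005,-.1128+.001])+.102*xt-.202*yt; print("cmd~",C)
xt,yt=f(h-.5); a0=np.arctan2(v[1],v[0])
for k in range(1,12):
    a=a0-.1*k; d=P+.237*np.array([np.cos(a),np.sin(a)])-C; print(k,round(d@xt,3),round(d@yt,3),(np.degrees(a)%360).round(1))
E
```

```text
time: 30.48
eef_pos: [0.4349, 0.106, 0.2088]
tcp_rot: [0.994, 0.112, 0.001, 0.003]
contact_force: [0.3, -8.0, 5.9]
opening: 0.233
finger_force: 51.2
[0.43487808 0.10595382 0.20875208] 0.23730727561192022 165.86459742488796 [ 0.01 -0.22  2.14 -0.01  1.22  1.36]
cmd~ [0.43511933 0.10699076]
1 0.012 -0.019 160.1
2 0.025 -0.039 154.4
3 0.041 -0.056 148.7
4 0.058 -0.073 142.9
5 0.077 -0.087 137.2
6 0.098 -0.099 131.5
7 0.119 -0.109 125.8
8 0.141 -0.118 120.0
9 0.164 -0.123 114.3
10 0.188 -0.127 108.6
11 0.211 -0.128 102.8
```

Converted, 0.164 m is 3.28, 0.141 m is 2.82, 0.45 rad is 4.5.

```bash
python3 inch.py '[[[0.24, -0.42, 0], [0, 0, 0.5], 0], [[0.5, -0.8, 0], [0, 0, 1], 0], [[0.82, -1.14, 0], [0, 0, 1.5], 0], [[1.16, -1.46, 0], [0, 0, 2], 0], [[1.54, -1.74, 0], [0, 0, 2.5], 0], [[1.96, -1.98, 0], [0, 0, 3], 0], [[2.38, -2.18, 0], [0, 0, 3.5], 0], [[2.82, -2.36, 0], [0, 0, 4], 0], [[3.28, -2.46, 0], [0, 0, 4.5], 0], [[3.28, -2.46, 0], [0, 0, 4.5], 0]]'; python3 - <<'E'
from h import *
s=ctrl.get_state(); e=s["eef_pos"]; P=np.array([.665,.048]); v=e[:2]-P
print(e,np.hypot(*v),np.degrees(np.arctan2(v[1],v[0])))
E
```

```text
time: 31.72
eef_pos: [0.5675, 0.2659, 0.2088]
tcp_rot: [0.994, -0.113, 0.0, -0.002]
contact_force: [0.1, 4.0, 4.6]
opening: 0.231
finger_force: 51.1
[0.56752376 0.26592608 0.20881198] 0.23873289072290407 114.09850992900776
```

```bash
for i in 1; do python3 inch.py '[[[0.12, -0.06, 0], [0, 0, 0], 0], [[0.24, -0.12, 0], [0, 0, 0], 0], [[0.36, -0.18, 0], [0, 0, 0], 0], [[0.36, -0.18, 0], [0, 0, 0], 0]]'; done; python3 - <<'E'
from h import *
s=ctrl.get_state(); e=s["eef_pos"]; P=np.array([.665,.048]); v=e[:2]-P
print(e,np.hypot(*v),np.degrees(np.arctan2(v[1],v[0])))
E
```

```text
time: 32.22
eef_pos: [0.5838, 0.2724, 0.2088]
tcp_rot: [0.994, -0.112, -0.003, -0.004]
contact_force: [-6.2, 8.1, 7.9]
opening: 0.231
finger_force: 51.4
[0.58383022 0.27239598 0.20879314] 0.23862541305873525 109.88635768973681
```

```bash
python3 inch.py '[[[0.08, -0.06, 0], [0, 0, 0], 0], [[0.16, -0.12, 0], [0, 0, 0], 0], [[0.16, -0.12, 0], [0, 0, 0], 0]]';python3 inch.py '[[[0.06, -0.04, 0], [0, 0, 0], 0], [[0.1, -0.06, 0], [0, 0, 0], 0], [[0.1, -0.06, 0], [0, 0, 0], 0]]'
```

```text
time: 32.6
eef_pos: [0.5872, 0.2738, 0.2087]
tcp_rot: [0.994, -0.112, -0.012, 0.002]
contact_force: [-23.6, -0.6, 16.6]
opening: 0.233
finger_force: 52.3
time: 32.98
eef_pos: [0.5875, 0.2739, 0.2086]
tcp_rot: [0.994, -0.111, -0.019, 0.006]
contact_force: [-38.3, -7.4, 23.9]
opening: 0.231
finger_force: 53.0
```

The arm is at its closed stop, with the force rising and no further movement. I'll relax the push, release, lift, and look.

Converted, -0.17 m is -3.4, -0.15 m is -3.

```bash
python3 inch.py '[[[-0.08, 0.06, 0], [0, 0, 0], 0], [[-0.14, 0.1, 0], [0, 0, 0], 0], [[-0.14, 0.1, 0], [0, 0, 0], 0.7], [[-0.14, 0.1, 0], [0, 0, 0], 0.7], [[-0.14, 0.1, 0], [0, 0, 0], 0.7], [[-0.14, 0.1, -1], [0, 0, 0], 0.7], [[-0.14, 0.1, -2], [0, 0, 0], 0.7], [[-0.14, 0.1, -3], [0, 0, 0], 0.7], [[-0.14, 0.1, -3.4], [0, 0, 0], 0.7]]'; python3 - <<'E'
from h import *
totool((.45,-.1,.36),-1.8)
E
```

```text
time: 34.1
eef_pos: [0.594, 0.2709, 0.3806]
tcp_rot: [0.994, -0.113, 0.002, -0.001]
contact_force: [0.6, 0.2, 0.3]
opening: 0.697
finger_force: 0.0
eef [0.594  0.2709 0.3806] heading -1.797 q6 2.069 t 34.1 shift [-0.0575  0.3937  0.0194] ('rz', np.float64(0.003), 'or', np.float64(-3.138))
```

Converted, 0.29 m is 5.8, 0.39 m is 7.8, -0.3 rad is -3.

```bash
python3 inch.py '[[[-0.2, 1, 0], [0, 0, -1.5], 0.7], [[-0.4, 2.2, 0], [0, 0, -3], 0.7], [[-0.6, 3.4, 0], [0, 0, -4.5], 0.7], [[-0.8, 4.6, 0], [0, 0, -6], 0.7], [[-0.9, 5.8, 0], [0, 0, -7.5], 0.7], [[-1, 6.8, 0], [0, 0, -9], 0.7], [[-1.14, 7.8, 0], [0, 0, -10.5], 0.7], [[-1.14, 7.8, 0], [0, 0, -12], 0.7]]'; python3 - <<'E'
from h import *
c=cam("side"); b=cv2.resize(c["pixels"][150:250,180:280,::-1],(400,400),interpolation=cv2.INTER_CUBIC)
c=cam("top"); a=cv2.resize(c["pixels"][140:240,170:270,::-1],(400,400),interpolation=cv2.INTER_CUBIC)
cv2.imwrite("pics/t7.png",np.hstack([a,b]))
E
```

```text
time: 35.1
eef_pos: [0.4489, -0.0993, 0.3747]
tcp_rot: [0.884, 0.468, -0.001, -0.001]
contact_force: [-0.1, 0.4, -0.2]
opening: 0.699
finger_force: 0.0
```

View pics/t7.png

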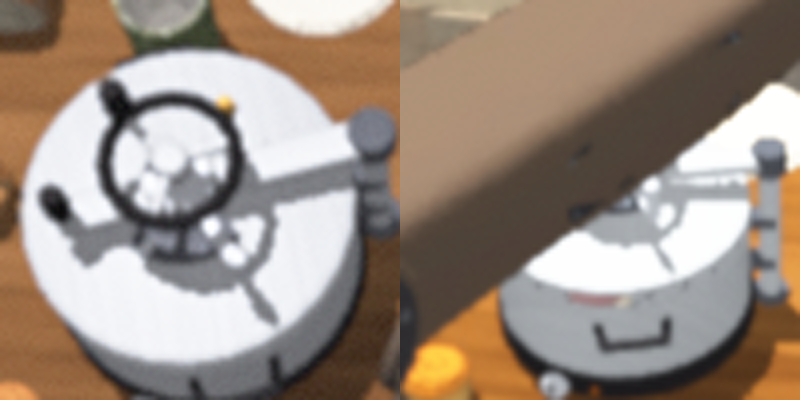

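The lid is now centred over the pot. In the left panel the wheel centre is at (172,160), its knob's top at (112,93), the arm knob's top at (51,199) and the post at (371,130). A bright pin is at about (238,254).

```bash
python3 - <<'E'
from h import *
c=cam("top"); px=lambda x,y:(170+x/4-.4,140+y/4-.4)
f=lambda x,y,z:onplane(c,px(x,y),z)[:2]
P=f(371,130,.196);K=f(52,201,.23);W=f(172,160,.24);N=f(113,95,.287);G=f(238,254,.228)
O=np.array([.6173,.1885])
for n,v in(("P",P),("K",K),("W",W),("N",N),("G",G)): print(n,v.round(4))
d=lambda a,b:np.hypot(*(a-b)).round(4); an=lambda a,b:np.degrees(np.arctan2(*(b-a)[::-1])).round(1)
print("PK",d(P,K),an(P,K),"PW",d(P,W),an(P,W),"PO",an(P,O),"WN",d(W,N),an(W,N),"WG",d(W,G),an(W,G),"WO",d(W,O))
totool((*N,.36),-.85)
E
```

```text
P [0.6628 0.05  ]
K [0.5805 0.2713]
W [0.6131 0.1867]
N [0.6407 0.224 ]
G [0.5494 0.1345]
PK 0.236 110.4 PW 0.1455 110.0 PO 108.2 WN 0.0464 53.5 WG 0.0824 -140.6 WO 0.0046
eef [ 0.4499 -0.0968  0.3752] heading -0.6 q6 0.167 t 35.25 shift [ 0.3726 -0.0235  0.0151] ('rz', np.float64(0.25), 'or', np.float64(-2.891))
```

Converted, 0.375 m is 7.5, 0.34 m is 6.8.

```bash
python3 inch.py '[[[1, -0.06, 0], [0, 0, 0], 0.7], [[2.2, -0.12, 0], [0, 0, 0], 0.7], [[3.4, -0.2, 0], [0, 0, 0], 0.7], [[4.6, -0.28, 0], [0, 0, 0], 0.7], [[5.8, -0.36, 0], [0, 0, 0], 0.7], [[6.8, -0.42, 0], [0, 0, 0], 0.7], [[7.5, -0.46, 0], [0, 0, 0], 0.7], [[7.5, -0.46, 0.6], [0, 0, 0], 0.7], [[7.5, -0.46, 0.6], [0, 0, 0], 0.7]]' 40; python3 - <<'E'
from h import *
totool((.643,.2255,.255),-.6)
E
```

```text
time: 36.38
eef_pos: [0.6402, 0.2279, 0.3417]
tcp_rot: [0.883, 0.468, -0.004, -0.001]
contact_force: [-0.2, 0.5, -1.2]
opening: 0.702
finger_force: 0.0
eef [0.6402 0.2279 0.3417] heading -0.596 q6 0.789 t 36.38 shift [0.0001 0.0042 0.0867] ('rz', np.float64(0.004), 'or', np.float64(-3.137))
```

Converted, 0.086 m is 1.72, 0.06 m is 1.2.

```bash
python3 inch.py '[[[0, 0.04, 0.6], [0, 0, 0], 0.7], [[0, 0.04, 1.2], [0, 0, 0], 0.7], [[0, 0.04, 1.72], [0, 0, 0], 0.7], [[0, 0.04, 1.72], [0, 0, 0], 0.7], [[0, 0.04, 1.72], [0, 0, 0], 0], [[0, 0.04, 1.72], [0, 0, 0], 0], [[0, 0.04, 1.72], [0, 0, 0], 0], [[0, 0.04, 1.72], [0, 0, 0], 0]]' 40; cat > arc.py <<'E'
from h import *
import sys
# circle lead: arc.py Wx Wy r step n cmdx cmdy h : waypoints relative to command pose, clockwise
def arc(W,r,step,n,C,h,dz=0):
    s=ctrl.get_state(); e=s["eef_pos"]; v=e[:2]-W; a0=np.arctan2(v[1],v[0]); C=e[:2] if C is None else np.array(C)
    print("eef",e.round(4),"r",np.hypot(*v).round(4),"ang",np.degrees(a0).round(1),"z",e[2].round(4),"h",h)
    yt=np.array([np.cos(h),np.sin(h)]);xt=np.array([-yt[1],yt[0]])
    out=[]
    for k in range(1,n+1):
        a=a0-step*k; w=W+r*np.array([np.cos(a),np.sin(a)]); d=w-C; out.append([round(float(d@xt),3),round(float(d@yt),3),round(dz*step*k,4)])
    print(out); print("last",w.round(4))
E
python3 -c "
from arc import *
arc(np.array([.616,.187]),.048,.25,10,None,-.6,.0025)"
```

```text
time: 37.38
eef_pos: [0.6446, 0.2256, 0.2635]
tcp_rot: [0.884, 0.468, 0.002, 0.001]
contact_force: [1.8, -1.3, 5.9]
opening: 0.237
finger_force: 39.6
eef [0.6446 0.2256 0.2635] r 0.0481 ang 53.5 z 0.2635 h -0.6
[[-0.002, 0.012, 0.0006], [-0.007, 0.023, 0.0013], [-0.014, 0.032, 0.0019], [-0.024, 0.04, 0.0025], [-0.035, 0.044, 0.0031], [-0.046, 0.046, 0.0037], [-0.058, 0.045, 0.0044], [-0.07, 0.041, 0.005], [-0.08, 0.034, 0.0056], [-0.088, 0.025, 0.0063]]
last [0.6162 0.139 ]
```

Converted, 0.012 m is 0.24, 0.0025 m is 0.05.

```bash
python3 inch.py '[[[-0.04, 0.24, 0.012], [0, 0, 0], 0], [[-0.14, 0.46, 0.026], [0, 0, 0], 0], [[-0.28, 0.64, 0.038], [0, 0, 0], 0], [[-0.48, 0.8, 0.05], [0, 0, 0], 0], [[-0.7, 0.88, 0.062], [0, 0, 0], 0], [[-0.92, 0.92, 0.074], [0, 0, 0], 0], [[-1.16, 0.9, 0.088], [0, 0, 0], 0], [[-1.4, 0.82, 0.1], [0, 0, 0], 0], [[-1.6, 0.68, 0.112], [0, 0, 0], 0], [[-1.76, 0.5, 0.126], [0, 0, 0], 0]]'; python3 -c "
from arc import *
arc(np.array([.616,.187]),.048,.25,10,(.6162,.139),-.6,.0025)"
```

```text
time: 38.62
eef_pos: [0.616, 0.1394, 0.2573]
tcp_rot: [0.884, 0.468, 0.003, 0.0]
contact_force: [1.9, 1.9, 5.9]
opening: 0.235
finger_force: 39.6
eef [0.616  0.1394 0.2573] r 0.0476 ang -90.0 z 0.2573 h -0.6
[[-0.006, -0.011, 0.0006], [-0.008, -0.022, 0.0013], [-0.008, -0.034, 0.0019], [-0.005, -0.046, 0.0025], [0.001, -0.056, 0.0031], [0.01, -0.065, 0.0037], [0.02, -0.071, 0.0044], [0.031, -0.075, 0.005], [0.043, -0.075, 0.0056], [0.055, -0.073, 0.0063]]
last [0.5873 0.2254]
```

Converted, -0.075 m is -1.5, -0.073 m is -1.46.

```bash
python3 inch.py '[[[-0.12, -0.22, 0.012], [0, 0, 0], 0], [[-0.16, -0.44, 0.026], [0, 0, 0], 0], [[-0.16, -0.68, 0.038], [0, 0, 0], 0], [[-0.1, -0.92, 0.05], [0, 0, 0], 0], [[0.02, -1.12, 0.062], [0, 0, 0], 0], [[0.2, -1.3, 0.074], [0, 0, 0], 0], [[0.4, -1.42, 0.088], [0, 0, 0], 0], [[0.62, -1.5, 0.1], [0, 0, 0], 0], [[0.86, -1.5, 0.112], [0, 0, 0], 0], [[1.1, -1.46, 0.126], [0, 0, 0], 0]]'; python3 -c "
from arc import *
arc(np.array([.616,.187]),.048,.25,7,(.5873,.2254),-.6,.0025)"
```

```text
time: 39.88
eef_pos: [0.5859, 0.2255, 0.251]
tcp_rot: [0.883, 0.468, 0.001, 0.001]
contact_force: [-0.5, -3.5, 7.5]
opening: 0.237
finger_force: 39.8
eef [0.5859 0.2255 0.251 ] r 0.0489 ang 128.0 z 0.251 h -0.6
[[0.01, 0.005, 0.0006], [0.019, 0.012, 0.0013], [0.026, 0.022, 0.0019], [0.031, 0.033, 0.0025], [0.033, 0.045, 0.0031], [0.031, 0.057, 0.0037], [0.027, 0.068, 0.0044]]
last [0.6585 0.2094]
```

Converted, 0.057 m is 1.14, 0.045 m is 0.9.

```bash
python3 inch.py '[[[0.2, 0.1, 0.012], [0, 0, 0], 0], [[0.38, 0.24, 0.026], [0, 0, 0], 0], [[0.52, 0.44, 0.038], [0, 0, 0], 0], [[0.62, 0.66, 0.05], [0, 0, 0], 0], [[0.66, 0.9, 0.062], [0, 0, 0], 0], [[0.62, 1.14, 0.074], [0, 0, 0], 0], [[0.62, 1.14, 0.074], [0, 0, 0], 0]]'; python3 -c "
from arc import *
C=np.array([.5873,.2254]);h=-.6;yt=np.array([np.cos(h),np.sin(h)]);xt=np.array([-yt[1],yt[0]]);C=C+.031*xt+.057*yt;print(C)
arc(np.array([.616,.187]),.048,.08,5,C,-.6,.0025)"
```

```text
time: 40.75
eef_pos: [0.6516, 0.219, 0.2473]
tcp_rot: [0.884, 0.468, 0.003, 0.001]
contact_force: [1.9, -0.4, 5.6]
opening: 0.236
finger_force: 39.6
[0.65184805 0.21880078]
eef [0.6516 0.219  0.2473] r 0.0479 ang 42.0 z 0.2473 h -0.6
[[-0.001, 0.003, 0.0002], [-0.002, 0.007, 0.0004], [-0.004, 0.01, 0.0006], [-0.006, 0.014, 0.0008], [-0.008, 0.017, 0.001]]
last [0.6614 0.2027]
```

Converted, 0.01 m is 0.2, 0.007 m is 0.14.

```bash
python3 inch.py '[[[-0.02, 0.06, 0.004], [0, 0, 0], 0], [[-0.04, 0.14, 0.008], [0, 0, 0], 0], [[-0.08, 0.2, 0.012], [0, 0, 0], 0], [[-0.08, 0.2, 0.012], [0, 0, 0], 0]]'; python3 -c "
from arc import *
arc(np.array([.616,.187]),.048,.08,2,None,-.6,.0025)"
```

```text
time: 41.25
eef_pos: [0.6572, 0.2111, 0.2468]
tcp_rot: [0.884, 0.468, 0.003, -0.0]
contact_force: [2.5, 2.2, 6.1]
opening: 0.238
finger_force: 39.6
eef [0.6572 0.2111 0.2468] r 0.0477 ang 30.3 z 0.2468 h -0.6
[[-0.001, 0.004, 0.0002], [-0.004, 0.007, 0.0004]]
last [0.6608 0.2043]
```

Converted, 0.007 m is 0.14, -0.004 m is -0.08.

```bash
python3 inch.py '[[[-0.04, 0.08, 0], [0, 0, 0], 0], [[-0.08, 0.14, 0], [0, 0, 0], 0], [[-0.08, 0.14, 0], [0, 0, 0], 0]]'; python3 -c "
from arc import *
arc(np.array([.616,.187]),.048,.08,2,None,-.6,.0025)"
```

```text
time: 41.62
eef_pos: [0.6578, 0.2098, 0.2467]
tcp_rot: [0.883, 0.469, 0.003, -0.007]
contact_force: [-5.3, 14.3, 7.5]
opening: 0.239
finger_force: 40.0
eef [0.6578 0.2098 0.2467] r 0.0477 ang 28.6 z 0.2467 h -0.6
[[-0.002, 0.004, 0.0002], [-0.004, 0.007, 0.0004]]
last [0.6613 0.203 ]
```

The wheel is at its stop: total turn ≈ 6.7 rad and the force rose. I'll relax, release, and back away to locate the lever pin.

Converted, -0.23 m is -4.6, -0.17 m is -3.4.

```bash
python3 inch.py '[[[0.06, -0.12, 0], [0, 0, 0], 0], [[0.06, -0.12, 0], [0, 0, 0], 0.7], [[0.06, -0.12, 0], [0, 0, 0], 0.7], [[0.06, -0.12, 0], [0, 0, 0], 0.7], [[0.06, -0.12, -1], [0, 0, 0], 0.7], [[0.06, -0.12, -2], [0, 0, 0], 0.7], [[-1, 0, -2], [0, 0, 0], 0.7], [[-2.2, 0, -2], [0, 0, 0], 0.7], [[-3.4, 0, -2], [0, 0, 0], 0.7], [[-4.6, 0, -2], [0, 0, 0], 0.7]]'; python3 inch.py '[[[-1.2, 0, 0], [0, 0, 1], 0.7], [[-2, 0, 0], [0, 0, 2], 0.7], [[-2.4, 0, 0], [0, 0, 2.7], 0.7], [[-2.4, 0, 0], [0, 0, 2.7], 0.7]]'; python3 - <<'E'
from h import *
c=cam("side"); b=cv2.resize(c["pixels"][150:250,180:280,::-1],(400,400),interpolation=cv2.INTER_CUBIC)
c=cam("top"); a=cv2.resize(c["pixels"][140:240,170:270,::-1],(400,400),interpolation=cv2.INTER_CUBIC)
cv2.imwrite("pics/t8.png",np.hstack([a,b]))
E
```

```text
time: 42.88
eef_pos: [0.5288, 0.0109, 0.3435]
tcp_rot: [0.884, 0.468, -0.0, -0.0]
contact_force: [-0.1, -0.5, 0.4]
opening: 0.698
finger_force: 0.0
time: 43.38
eef_pos: [0.4622, -0.0879, 0.3438]
tcp_rot: [0.939, 0.344, 0.0, -0.0]
contact_force: [-0.1, 0.6, -0.4]
opening: 0.702
finger_force: 0.0
```

View pics/t8.png

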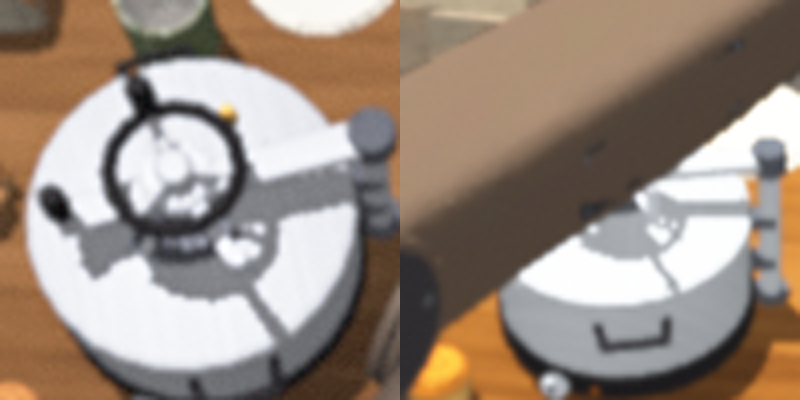

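The lid is down and the wheel knob is at (140,93) in the left panel. The pin is white on white near (238,245) and unclear. I'll cross-check it against the open-arm picture t4 (spot at left-panel (350,103), wheel (314,158)) and an enhanced crop.

```bash
python3 - <<'E'
from h import *
c=cam("top"); px=lambda x,y:(170+x/2.5-.3,140+y/2.5-.3)
f=lambda x,y,z:onplane(c,px(x,y),z)[:2]
W=f(314,158,.24);G=f(350,101,.229);P=np.array([.663,.049]);K=f(366,221,.225)
print("open W",W,"G",G,"K",K,np.hypot(*(G-W)))
an=lambda v:np.degrees(np.arctan2(v[1],v[0]))
print("pin angle rel. to arm heading",an(G-W)-an(K-P), "-> closed world", an(G-W)-an(K-P)+109.5)
im=c["pixels"][:,:,::-1]
a=cv2.resize(im[165:235,195:265],(490,490),interpolation=cv2.INTER_CUBIC)
g=cv2.cvtColor(a,cv2.COLOR_BGR2GRAY).astype(float); g=np.clip((g/255)**3*255,0,255).astype(np.uint8)
t=cv2.imread("pics/t4.png")[60:260,220:400]; t=cv2.resize(t,(300,333)); t=(((t/255.)**2)*255).astype(np.uint8)
o=np.zeros((490,790,3),np.uint8); o[:,:490]=cv2.merge([g]*3); o[:333,490:]=t
cv2.imwrite("pics/z.png",o)
E
```

```text
open W [ 0.55728524 -0.0523209 ] G [ 0.63259649 -0.09005177] K [ 0.4919621  -0.11414842] 0.08423421700834083
pin angle rel. to arm heading 109.74155787241362 -> closed world 219.24155787241364
```

View pics/z.png

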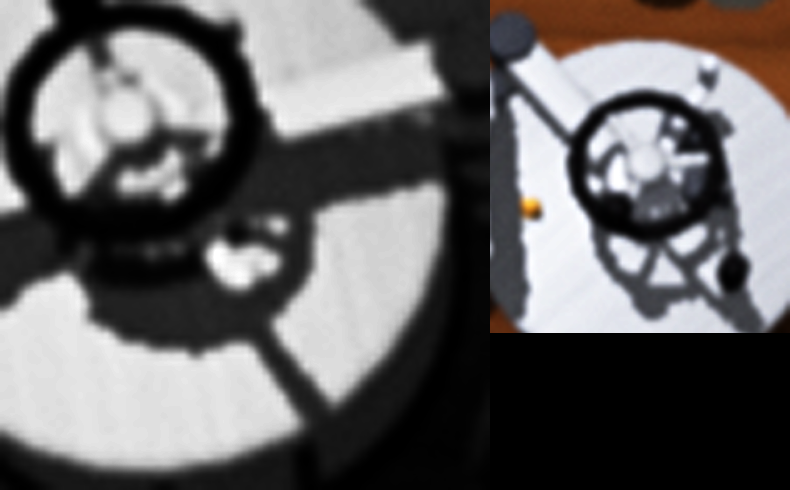

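The enhanced t4 crop shows the pin clearly at right panel (708,65), and the blob at left (240,265) matches it. Both fixes put the pin at about −140.7° and r≈0.084–0.088, so (0.5485,0.133).

Converted, 0.2085 m is 4.17, 0.2 m is 4.

```bash
python3 inch.py '[[[1, -0.54, 0], [0, 0, 0], 0.7], [[2, -1.08, 0], [0, 0, 0], 0.7], [[3, -1.62, 0], [0, 0, 0], 0.7], [[4, -2.16, 0], [0, 0, 0], 0.7], [[4.17, -2.26, 0.6], [0, 0, 0], 0.7], [[4.17, -2.26, 1.2], [0, 0, 0], 0.7], [[4.17, -2.26, 1.2], [0, 0, 0], 0.7]]'; python3 - <<'E'
from h import *
totool((.5485,.133,.2),-.885)
E
```

```text
time: 44.4
eef_pos: [0.5469, 0.1356, 0.2803]
tcp_rot: [0.938, 0.346, -0.003, -0.001]
contact_force: [0.5, 0.5, -0.8]
opening: 0.701
finger_force: 0.0
eef [0.5469 0.1356 0.2803] heading -0.863 q6 0.926 t 44.4 shift [0.     0.0034 0.0803] ('rz', np.float64(0.022), 'or', np.float64(-3.12))
```

Converted, 0.08 m is 1.6, 0.07 m is 1.4.

```bash
python3 inch.py '[[[0, 0.02, 0.6], [0, 0, 0], 0.7], [[0, 0.02, 1.1], [0, 0, 0], 0.7], [[0, 0.02, 1.4], [0, 0, 0], 0.7], [[0, 0.02, 1.6], [0, 0, 0], 0.7], [[0, 0.02, 1.6], [0, 0, 0], 0.7]]'; python3 inch.py '[[[0, 0, 0], [0, 0, 0], 0], [[0, 0, 0], [0, 0, 0], 0], [[0, 0, 0], [0, 0, 0], 0], [[0, 0, 0], [0, 0, 0], 0]]' 40; python3 -c "
from arc import *
arc(np.array([.616,.187]),.088,.15,8,None,-.87)"
```

```text
time: 45.02
eef_pos: [0.5492, 0.1336, 0.204]
tcp_rot: [0.939, 0.345, -0.0, -0.0]
contact_force: [-0.4, -0.2, 0.3]
opening: 0.697
finger_force: 0.0
time: 45.52
eef_pos: [0.5493, 0.1338, 0.2049]
tcp_rot: [0.939, 0.345, 0.0, -0.0]
contact_force: [-1.4, 1.7, 3.1]
opening: 0.153
finger_force: 39.3
eef [0.5493 0.1338 0.2049] r 0.0853 ang -141.4 z 0.2049 h -0.87
[[-0.001, -0.013, 0.0], [0.002, -0.026, 0.0], [0.007, -0.038, 0.0], [0.014, -0.049, 0.0], [0.023, -0.059, 0.0], [0.033, -0.068, 0.0], [0.044, -0.075, 0.0], [0.056, -0.081, 0.0]]
last [0.5399 0.2313]
```

The pin is gripped (opening ≈13 mm). Leading it clockwise.

```bash
python3 inch.py '[[[0, -0.14, 0], [0, 0, 0.7], 0], [[0, -0.26, 0], [0, 0, 1.5], 0], [[0.04, -0.52, 0], [0, 0, 3], 0], [[0.14, -0.76, 0], [0, 0, 4.5], 0], [[0.28, -0.98, 0], [0, 0, 6], 0], [[0.46, -1.18, 0], [0, 0, 7.5], 0], [[0.46, -1.18, 0], [0, 0, 7.5], 0]]'; python3 -c "
from arc import *
C=np.array([.5493,.1338]);h=-.87;yt=np.array([np.cos(h),np.sin(h)]);xt=np.array([-yt[1],yt[0]]);C=C+.023*xt-.059*yt;print(C)
arc(np.array([.616,.187]),.087,.1,5,C,-1.62)"
```

```text
time: 46.4
eef_pos: [0.5297, 0.1943, 0.2049]
tcp_rot: [1.0, -0.021, 0.002, -0.001]
contact_force: [2.4, 2.2, 1.0]
opening: 0.155
finger_force: 39.5
[0.5288348  0.19372642]
eef [0.5297 0.1943 0.2049] r 0.0866 ang 175.2 z 0.2049 h -1.62
[[0.001, -0.009, 0.0], [0.003, -0.018, 0.0], [0.005, -0.026, 0.0], [0.008, -0.034, 0.0], [0.013, -0.042, 0.0]]
last [0.5434 0.235 ]
```

```bash
python3 inch.py '[[[0.02, -0.18, 0], [0, 0, 1], 0], [[0.06, -0.36, 0], [0, 0, 2], 0], [[0.1, -0.52, 0], [0, 0, 3], 0], [[0.1, -0.52, 0], [0, 0, 3], 0]]'; python3 -c "
from arc import *
arc(np.array([.616,.187]),.087,.05,2,None,-1.92)"
```

```text
time: 46.9
eef_pos: [0.5351, 0.2194, 0.2049]
tcp_rot: [0.985, -0.17, 0.001, -0.001]
contact_force: [-0.3, 1.6, 5.0]
opening: 0.154
finger_force: 39.7
eef [0.5351 0.2194 0.2049] r 0.0872 ang 158.2 z 0.2049 h -1.92
[[0.0, -0.004, 0.0], [0.001, -0.009, 0.0]]
last [0.5388 0.2272]
```

```bash
python3 inch.py '[[[0, 0, 0], [0, 0, 0], 0.4], [[0, 0, 0], [0, 0, 0], 0.4], [[0, 0, 0], [0, 0, 0], 0.4], [[0, 0, -0.8], [0, 0, 0], 0.4], [[0, 0, -1.8], [0, 0, 0], 0.4], [[0, 0, -2.8], [0, 0, 0], 0.4], [[-1, 0.6, -3], [0, 0, 0], 0.4], [[-1.6, 1.6, -3], [0, 0, 0], 0.4], [[-1.6, 2.8, -3], [0, 0, 0], 0.4], [[-1.6, 4, -3], [0, 0, 0], 0.4]]'; python3 inch.py '[[[0, 1, 0], [0, 0, 0], 0.4], [[0, 2, 0], [0, 0, 0], 0.4], [[0, 2, 0], [0, 0, 0], 0.4]]';  python3 - <<'E'
from h import *
c=cam("top"); cv2.imwrite("pics/end.png",c["pixels"][:,:,::-1])
z=c["pixels"][145:235,165:275].astype(float)
def blk(x0,x1,y0,y1):
    m=(c["pixels"][y0:y1,x0:x1].max(2)<55); ys,xs=np.nonzero(m); return xs.mean()+x0,ys.mean()+y0,m.sum()
u=blk(176,192,182,198); K=onplane(c,u[:2],.2105); print(u,K)
P=np.array([.663,.0495]); v=K[:2]-P; print(np.hypot(*v),np.degrees(np.arctan2(v[1],v[0])))
print(ctrl.get_state()["contact_force"],ctrl.get_state()["time"])
E
```

```text
time: 48.15
eef_pos: [0.3903, 0.057, 0.3538]
tcp_rot: [0.985, -0.17, 0.0, 0.0]
contact_force: [0.9, -0.3, 0.1]
opening: 0.401
finger_force: 0.0
time: 48.52
eef_pos: [0.3568, -0.0387, 0.3538]
tcp_rot: [0.985, -0.175, 0.0, 0.0]
contact_force: [0.3, 0.1, 0.5]
opening: 0.4
finger_force: 0.0
(np.float64(184.13636363636363), np.float64(191.72727272727272), np.int64(22)) [0.58198505 0.27115754 0.2105    ]
0.23599891477335638 110.07715806563152
[-0.32826602 -0.3548226   0.84748001] 48.575
```

```bash
python3 -c "
from plant import ctrl
print(ctrl.sign_off())"
```

```text
the job is handed in; nothing more can be done
None
```

The job is handed in, but no verdict came back: both jars stand in the pot, the arm and wheel were driven to their stops, and the lock ring was turned about 1.05 rad from its start without reaching its stop.

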